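Load the leather-stitching kit tray

ROBOT

A 6-joint arm with a two-finger parallel gripper is mounted at the origin on a cart in front of the work surface, level with it; the furniture and walls round the work are solid. World frame = base frame: x ahead of the robot, y to its left, z up, the work surface at z = 0. Lengths are in m, angles in degrees, forces in N, time in s.
With the tool pointing down it reaches from about 0.375 to 0.75 m from the base axis. Payload 9 kg.
Tool frame: the origin (TCP) lies on the centre line of the jaws, within the pads' length; the fingertips stand 17 mm ahead of it and the grasp point (between the pads) lies 2 mm behind it; z points along the fingers, y is the direction in which the jaws open and shut (so a half turn about z gives the same grasp; the last joint's range is limited). The gripper opens to 85 mm and grips with 20 to 120 N. Pads are 22 mm wide; open, the fingers measure 114 mm over their backs; the gripper's body (76 mm by 85 mm) begins 54 mm behind the grasp point. The pads swing forward as they close: fully open they stand 13 mm farther back than shut.
Start: joints at [-77.905, 5.964, 5.575, 89.605, 0, 77.527], TCP at [0.249, -0.546, 0.217] pointing down, gripper open.
Joint ranges: [-171.21, 171.21], [-48.23, 106.86], [-62.78, 66.21], [-105.2, 120.99], [-86.42, 89.51], [-180, 180]. Speed limits (degrees/s): [127.2, 127.2, 147.25, 180, 180, 180].

INTERFACE

Orientations are given as [roll, pitch, yaw] about the fixed x, y, z axes, in that order (R = Rz(yaw) Ry(pitch) Rx(roll)).
In Python, from plant import robot, optics, order gives the robot as it stands.
- The arm moves only by the shell command python3 -m pendant 'ROWS' [OPENING]. ROWS is JSON, a list of rows, each an object with "travel": the shift along the tool's x, y, z in cm, a list of three; "yaw": the turn about the tool's z in rad. A call has 1 to 8 rows; each row shifts and turns the pose as measured when the row begins, along the tool's axes as they then stand; what a row does not reach is not made up. A row lasts 1/8 s, in which the tool goes at most 62.5 mm and 10.7 degrees, less where a joint would pass 70% of its speed; a pose out of reach is approached as far as the arm can. A call is refused whole if a number of a shift passes 6.25 or a number of a turn 0.188, either way. A call with a gripper value outside its range is refused whole. OPENING is the finger opening in cm, from 0 to 8.54, set as the call begins (- or left out, the last holds). The fingers move at their own pace and stop on an object; the grip force is fixed at half the most. Time passes only in rows, so rows that do not move let the fingers close. It gives the time, the measured TCP pose, the force and the opening at its end, in the units of the state.
- robot.get_obs(): the state, without advancing time (a new reading comes with each control period).
- optics.grab_frame(name): name is "side" or "top" or "wrist"; returns a dict with "image" (480x640x3 uint8, red, green, blue), "z_map" (480x640 float32, m along the optical axis (not along the pixel's ray), 0 where there is no reading), "K" (3x3 intrinsics, pixels), "rvec" (rotation vector, rad) and "tvec" (3), from world to camera coordinates, as OpenCV has them. Camera axes: x right, y down, z forward; pixel columns grow to the right and rows downward; lengths in m; the calibration is good to about 2 mm. A picture is of the moment at which its call begins.
- order.job_done(): hands the job in, once; it reports no verdict.
The state is a dict: "time": time; "joint_positions": joint angles; "joint_velocities": joint speeds; "joint_torque": joint torques, N m; "tool_pos": TCP position; "tool_rot": TCP orientation; "wrist_force": force on the tool from outside, world axes, zero at the start; "ft_torque": the same for the moment, N m; "width": finger opening in m.
Only numpy, scipy, OpenCV 4.12 (cv2) and the standard library are available. Lean on these libraries where they do the work, as an engineer would, in place of code of your own. Each camera call takes 0.05 s, during which the arm holds its last target. There are 200 camera calls.

TASK

Pack the stitching kit: seat the awl, the flat-nose pliers, the round wax tin, the red thread spool and the small carton each fully home in the foam pocket cut to its shape. The pliers' jaws lie across over the awl's blade, so the awl has to be in before the pliers; the spool stands upright, the tin and the carton lie flat. Leave everything released and still.

Things in the scene. Friction and masses are not known exactly. Their poses are not given: they have to be found in the camera images.
- awl_mid (a point): Loose awl lying down, 145 mm, 90 g: round brown wooden handle 28 mm thick, 58 mm long, a 22 mm neck, thin 8 mm steel blade 64 mm long. Point: centre of the handle, 14 mm above its underside (the blade stays level, its axis at that height). Own +y: to the handle's butt 29 mm away; -y: to the blade's tip 115 mm away; z up. Grasp the handle across x.
- pliers_mid (a point): Loose flat-nose pliers, blue handles, lying flat: 168 mm long, 49 mm wide, 15 mm thick, 190 g. Point: the middle, 7.5 mm above the underside. Own +y: to the handle ends 84 mm away; -y: to the jaw tips 84 mm away (jaws 22 mm wide beyond 34 mm); z up. Grasp across x at the middle, 48 mm wide there.
- wax_tin_mid (a point): Round gold wax tin, loose, 62 mm in diameter, 25 mm high. The point is its centre, half-way up (12.5 mm above its underside).
- red_spool_mid (a point): Wooden spool of red thread, loose, standing: 40 mm in diameter, 60 mm high. The point is its centre, half-way up. (The navy-blue and the tan spool standing by do not belong to the kit.)
- carton_mid (a point): Small cream cardboard carton with a lid, loose: 56 mm along its own x, 62 mm along its own y, 35 mm high. The point is its centre, 18 mm above its underside. It does not open.
- awl_seat (a point): Deep awl-shaped pocket in the big dark foam insert, far side of blue tray. Point: on its yellow floor (28 mm below the foam top) under the handle's middle. Axes of the tray: x away from robot, y left, z up. Awl lies along x, butt to +x, blade to -x. Handle part 39 mm wide, x -57 to +35 mm; blade slot 22 mm wide to x -120. Grey finger notch along y: 32 mm wide, y -48 to +48, to the floor.
- pliers_seat (a point): Shallow pliers-shaped pocket in the big insert, crossing over the awl's blade slot. Point: on its green floor (8 mm below foam top, 20 mm above the awl's floor) under the pliers' middle. Axes of the tray. Pliers lie along y, handles to +y, jaws to -y. Body part 60 mm wide, y -41 to +89 mm; jaw part 34 mm wide to y -89. Finger notch along x: 32 mm wide, x -57 to +57, to the floor.
- wax_seat (a point): Big round pocket, 73 mm across, in one of three small foam inserts (124 x 84 mm, in any order) in the tray's near row. Point: centre of its green floor, 10 mm below the foam top. Axes of the tray. Finger notch along x: 32 mm wide, x -60 to +60 mm, to the floor. All pocket mouths are chamfered 4 mm; the tray's rim is 5 mm above the foam top.
- thread_seat (a point): Small round pocket, 51 mm across, for the spool, in one of the three small foam inserts. Point: centre of its green floor, 16 mm below the foam top. Axes of the tray. Finger notch along x: 32 mm wide, x -60 to +60 mm, to the floor.
- carton_seat (a point): Squarish pocket, 67 mm along x, 73 mm along y, for the carton, in one of the three small foam inserts. Point: centre of its green floor, 12 mm below the foam top. Axes of the tray; the carton's x goes along x, either way round. Finger notch along x: 32 mm wide, x -60 to +60 mm, to the floor.
Things that resemble listed ones, but are neither listed nor needed, are in the scene too. Leave any black look-alike of the part that bears carton_mid alone.

How it is judged:
By the outcome, as a careful person would: the job done as asked, in the order asked, and still so for the second after the job is handed in, with the robot touching nothing.
It also fails if it takes over 109 s, if anything falls off the work surface, if the arm or the gripper's body presses on something with over 40 N, if the wrist force passes 120 N, or if a joint passes its speed limit or range.

## Working session

There is one attempt and no reset: what is moved stays moved. The work goes in short steps, Python scripts to look and compute and a shell command to move; the robot and the scene stay as the last step left them, time stands still between calls to the robot, and variables do not carry over. Pictures are saved under pics/ and viewed, about 12 in all and at most 16, crops included, and the job is handed in when it is done.

```bash
ls; mkdir -p pics; cat > h.py <<'E'
import numpy as np, cv2
from plant import robot, optics, order
def grab(n,save=None):
    f=optics.grab_frame(n)
    if save: cv2.imwrite(f'pics/{save}.png',cv2.cvtColor(f['image'],cv2.COLOR_RGB2BGR))
    R=cv2.Rodrigues(np.array(f['rvec'],float))[0]; t=np.array(f['tvec'],float).ravel()
    f['R']=R;f['t']=t
    np.savez(f'{save or n}.npz',**{k:f[k] for k in f})
    return f
def ray(f,uv,z):
    uv=np.atleast_2d(np.array(uv,float)); K=np.array(f['K'])
    d=np.c_[uv,np.ones(len(uv))]@np.linalg.inv(K).T@f['R']; c=-f['R'].T@f['t']
    return c+d*((z-c[2])/d[:,2])[:,None]
def cloud(f):
    z=f['z_map']; v,u=np.mgrid[:480,:640]; K=np.array(f['K'])
    p=np.stack([(u-K[0,2])/K[0,0]*z,(v-K[1,2])/K[1,1]*z,z],-1)
    return (p-f['t'])@f['R']
def proj(f,P):
    q=np.atleast_2d(P)@f['R'].T+f['t']; q=q@np.array(f['K']).T; return q[:,:2]/q[:,2:]
def load(n): return dict(np.load(n+'.npz'))
E
python3 - <<'E'
from h import *
for n in ('top','side'):
    f=grab(n,n+'0'); print(n,f['K'],-f['R'].T@f['t'])
o=robot.get_obs();print(o)
E
```

```text
pics
top [[519.30880047   0.         311.77227836]
 [  0.         519.30880047 240.33644949]
 [  0.           0.           1.        ]] [0.43412553 0.00183008 1.23075304]
side [[512.64039342   0.         321.64450595]
 [  0.         512.64039342 237.65905552]
 [  0.           0.           1.        ]] [0.11617488 1.06237379 0.5646525 ]
{'time': 0.1, 'joint_positions': array([-7.79049744e+01,  5.99597683e+00,  5.53229820e+00,  8.96042751e+01,
       -1.94725782e-03,  7.75254453e+01]), 'joint_velocities': array([-0.05273065, -0.18523082,  0.10092665, -0.04274751,  0.0181904 ,
        0.06557904]), 'joint_torque': array([ 5.81977671e-03, -5.58207142e+01,  5.04720032e+01,  1.31335229e-02,
       -2.23805587e-04, -1.62322380e-06]), 'tool_pos': array([ 0.24939906, -0.54537075,  0.21669965]), 'tool_rot': array([-1.7993323e+02, -1.2777132e-02,  2.4569574e+01]), 'wrist_force': array([-0.20428958, -0.48099001, -0.59944348]), 'ft_torque': array([ 0.00515372, -0.00811954,  0.00153803]), 'width': 0.08568336646634929}
```

View pics/top0.png

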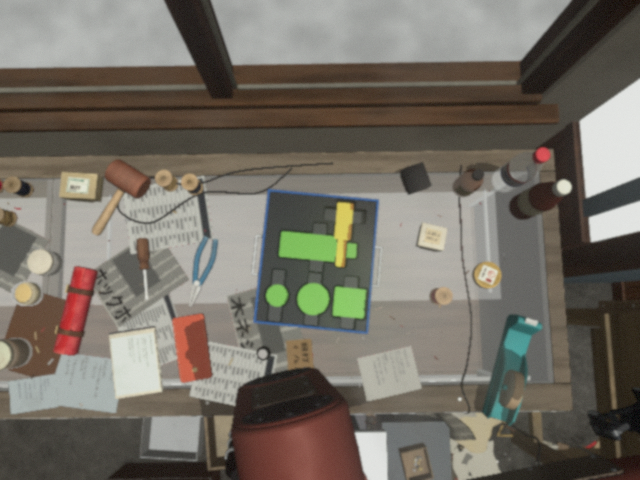

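View pics/side0.png

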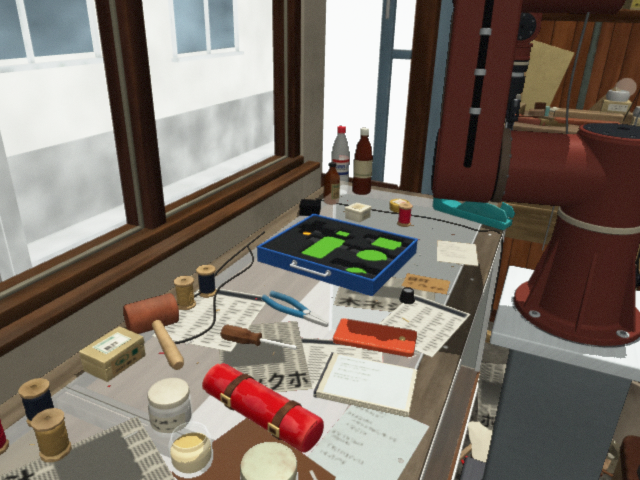

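Top view (up = +x, left = +y) shows:
- **Parts:** awl at (143,260) with its handle at the top, pliers at (203,268) with jaws at (193,302), carton at (432,236), spool at (441,296) and gold tin at (487,275).
- **Tray:** around (318,262). The near row from left to right is the thread, wax and carton pockets.
- **Spool candidates:** (441,296) looks red in the side view at (404,215). The ones at (165,178) and (190,183) look tan and navy. A red one at the far left edge is out of reach.
- **Carton candidates:** (432,236) is small and cream. (80,185) is bigger and yellow, and (415,178) is the black look-alike.

I'll confirm these in one crop.

```bash
python3 - <<'E'
from h import *
t=cv2.imread('pics/top0.png');s=cv2.imread('pics/side0.png')
a=cv2.resize(t[150:320,395:525],None,fx=3,fy=3,interpolation=2)
b=cv2.resize(t[220:320,110:230],None,fx=3,fy=3,interpolation=2)
c=cv2.resize(s[180:240,290:430],(390,210),interpolation=2)
m=np.zeros((510,800,3),np.uint8);m[:510,:390]=a;m[:300,400:760]=b;m[300:510,400:790]=c
cv2.imwrite('pics/crop1.png',m)
f=load('top0');P=cloud(f);I=f['image'];H=cv2.cvtColor(I,cv2.COLOR_RGB2HSV)
for (n,u,v) in [('awlh',142,247),('pl',203,265),('carton',432,236),('spool',441,296),('tin',487,275),('foam',265,240),('gth',277,295),('gwx',313,299),('gct',349,302),('gpl',300,245),('yel',344,215),('rim',290,194),('tab',400,210),('tab2',230,250)]:
    print(n,P[v,u].round(4),I[v,u],H[v,u])
E
```

```text
awlh [0.5778 0.4025 0.0241] [129  98  76] [ 12 105 129]
pl [0.5354 0.2637 0.0022] [182 179 174] [ 19  11 182]
carton [ 0.5923 -0.274   0.0372] [202 188 153] [ 21  62 202]
spool [ 0.4535 -0.2839  0.0564] [176 152 123] [ 16  77 176]
tin [ 0.5009 -0.4002  0.025 ] [222 211 192] [ 19  34 222]
foam [0.5882 0.1129 0.0393] [67 76 87] [107  59  87]
gth [0.4618 0.0874 0.0171] [129 192  94] [ 49 130 192]
gwx [0.4512 0.0038 0.0268] [137 198 101] [ 49 125 198]
gct [ 0.4433 -0.0793  0.0216] [142 204 106] [ 49 123 204]
gpl [0.5767 0.0323 0.029 ] [127 192  94] [ 50 130 192]
yel [ 0.65   -0.0731  0.0068] [215 201  95] [ 27 142 215]
rim [0.6964 0.0542 0.0372] [67 74 82] [106  47  82]
tab [ 0.6619 -0.2088 -0.0023] [177 173 168] [ 17  13 177]
tab2 [0.5698 0.1991 0.0061] [182 179 173] [ 20  13 182]
```

View pics/crop1.png

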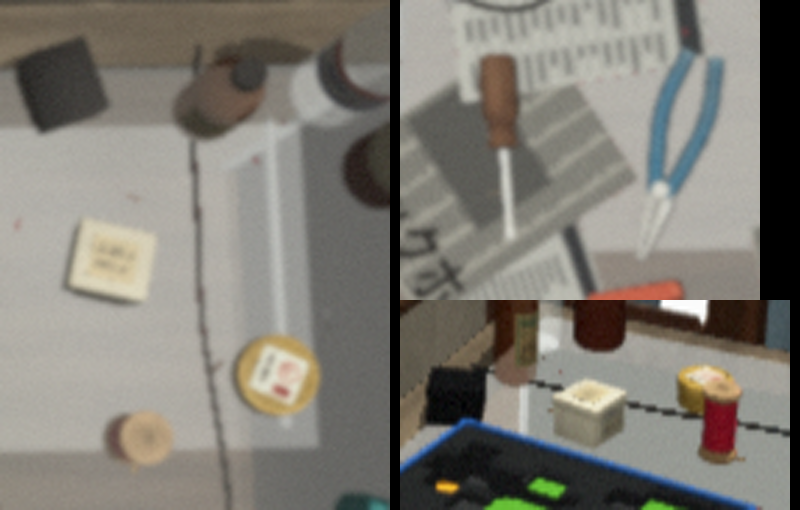

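The crop confirms the red spool, the cream carton (the black one stays put), the gold tin, the awl and the pliers. Next I'll measure them all.

```bash
cat > meas.py <<'E'
from h import *
def mask(f,lo,hi,box):
    H=cv2.cvtColor(f['image'],cv2.COLOR_RGB2HSV); m=cv2.inRange(H,np.array(lo),np.array(hi))
    k=np.zeros_like(m);u0,v0,u1,v1=box;k[v0:v1,u0:u1]=m[v0:v1,u0:u1]
    n,l,s,_=cv2.connectedComponentsWithStats(k)
    i=1+np.argmax(s[1:,4]); return (l==i).astype(np.uint8)*255
def pts(f,m,z):
    c=max(cv2.findContours(m,0,1)[0],key=cv2.contourArea)[:,0]; return ray(f,c,z)[:,:2],c
def rect(X):
    (c,s,a)=cv2.minAreaRect((X*1000).astype(np.float32)); return np.round([*c,*s,a],1)
E
python3 - <<'E'
from meas import *
f=load('top0')
B=lambda *a:a
for n,lo,hi,box,z in [
 ('awlhandle',(0,70,40),(20,255,200),(130,236,155,275),.014),
 ('carton',(15,45,120),(30,255,255),(412,216,452,256),.035),
 ('spool',(5,60,120),(25,255,255),(425,283,458,310),.060),
 ('tin',(10,60,80),(35,255,255),(470,258,505,292),.025),
 ('plblue',(95,80,50),(115,255,255),(185,230,225,285),.0075),
 ('thread',(40,90,60),(65,255,255),(262,280,290,310),.021),
 ('wax',(40,90,60),(65,255,255),(293,275,331,320),.027),
 ('cartonseat',(40,90,60),(65,255,255),(331,280,372,325),.025),
 ('pliersseat',(40,90,60),(65,255,255),(270,225,365,265),.029),
 ('awlseat',(22,90,60),(33,255,255),(325,195,365,272),.009),
 ('tray',(105,150,40),(120,255,255),(240,180,390,340),.042)]:
    m=mask(f,lo,hi,box); X,c=pts(f,m,z); mm=cv2.moments(m)
    if n in('plblue','awlhandle'):
        pca=cv2.PCACompute(np.argwhere(m)[:,::-1].astype(np.float32),None)
    ce=ray(f,[mm['m10']/mm['m00'],mm['m01']/mm['m00']],z)[0]
    c3=cv2.minEnclosingCircle((X*1000).astype(np.float32))
    print(n,cv2.boundingRect(c),'cent',(ce*1000).round(1)[:2],'rect',rect(X),'circ',np.round([*c3[0],c3[1]],1))
E
```

```text
awlhandle (137, 239, 12, 30) cent [565.1 403.7] rect [563.7 404.2  69.6  26.    1.6] circ [563.7 403.1  36. ]
carton (424, 228, 18, 17) cent [ 592.6 -275.4] rect [ 592.7 -275.4   38.    34.3   76.4] circ [ 592.7 -274.6   23. ]
spool (435, 287, 17, 20) cent [ 453.4 -286.7] rect [ 452.2 -287.5   35.8   42.7   87.5] circ [ 451.8 -286.3   22.2]
tin (473, 262, 29, 27) cent [ 501.  -400.2] rect [ 501.  -400.4   65.3   60.2   89.2] circ [ 502.2 -400.8   33.2]
plblue (194, 241, 11, 39) cent [546.8 276. ] rect [547.7 275.7  12.4  92.1  77.9] circ [547.1 273.3  46.1]
thread (265, 284, 24, 23) cent [461.6  88. ] rect [461.8  88.3  53.4  50.8  89.5] circ [461.7  88.   27.4]
wax (296, 283, 34, 32) cent [452.2   4.4] rect [452.5   4.9  76.1  71.   89.2] circ [452.9   4.2  38.8]
cartonseat (332, 286, 35, 33) cent [443.  -78.6] rect [443.2 -78.6  75.7  70.3  83.5] circ [443.4 -79.   48.6]
pliersseat (278, 230, 59, 33) cent [573.9  16.2] rect [574.5  15.5 133.9  65.1  83.5] circ [573.   16.3  71.5]
awlseat (333, 201, 21, 67) cent [616.8 -67.5] rect [604.4 -67.2  42.8 159.7  83.3] circ [604.4 -67.4  79.9]Traceback (most recent call last):
  File "<stdin>", line 16, in <module>
  File "meas.py", line 6, in mask
    i=1+np.argmax(s[1:,4]); return (l==i).astype(np.uint8)*255
        ~~~~~~~~~^^^^^^^^^
    return _wrapfunc(a, 'argmax', axis=axis, out=out, **kwds)
    return bound(*args, **kwds)
ValueError: attempt to get argmax of an empty sequence
```

```bash
python3 - <<'E'
from meas import *
f=load('top0')
a=ray(f,[[142.5,239],[147.3,299]],.014)*1000; d=a[0]-a[1]; print('awl',a.round(1),np.linalg.norm(d),np.degrees(np.arctan2(d[1],d[0])))
H=cv2.cvtColor(f['image'],cv2.COLOR_RGB2HSV);m=cv2.inRange(H,np.array((90,50,50)),np.array((118,255,255)));m[:232]=0;m[290:]=0;m[:,:185]=0;m[:,224:]=0
v,u=np.nonzero(m);X=ray(f,np.c_[u,v],.012)[:,:2]*1000;print('blue rect',rect(X/1000),X.min(0),X.max(0))
b=ray(f,[[210.7,239],[190.5,305]],.0075)*1000; d=b[0]-b[1];print('pl',b.round(1),b.mean(0),np.linalg.norm(d),np.degrees(np.arctan2(d[1],d[0])))
H2=f['image'][215:260,410:455]
g=cv2.Canny(cv2.cvtColor(f['image'],7),40,100)
cm=cv2.inRange(H,np.array((15,28,140)),np.array((32,255,255)));cm[:218]=0;cm[256:]=0;cm[:,:412]=0;cm[:,:412]=0;cm[:,454:]=0
X,c=pts(f,cv2.morphologyEx(cm,3,np.ones((5,5))),.035);print('carton',cv2.boundingRect(c),rect(X))
E
```

```text
awl [[598.1 405.2  14. ]
 [456.8 390.1  14. ]] 142.10071923874807 6.088578884933199
blue rect [546.2 260.2  45.2 107.4  72.3] [492.30794149 231.33501616] [601.02791225 284.91568877]
pl [[596.6 245.    7.5]
 [441.5 290.6   7.5]] [519.07434265 267.80450093   7.5       ] 161.65480784340411 -16.391498506331704
carton (418, 223, 29, 28) [ 591.8 -274.7   61.4   55.8   76.6]
```

```bash
cat > go.py <<'E'
import sys; from h import *
# usage: go.py x y z psi (mm,deg) -> even rows from the present pose to the target
o=robot.get_obs(); p=np.array(o['tool_pos'])*1000; r,pi,y=o['tool_rot']
x=[float(a) for a in sys.argv[1:5]]; d=np.array(x[:3])-p; dy=(x[3]-y+180)%360-180
n=int(max(1,np.ceil(np.linalg.norm(d)/58),np.ceil(abs(dy)/10))); 
if len(sys.argv)>5:n=int(sys.argv[5])
print('t',round(o['time'],2),'tcp',p.round(1),'rpy',np.round([r,pi,y],2),'F',np.round(o['wrist_force'],1),'w',round(o['width']*1000,1),'d',d.round(1),'dyaw',round(dy,1))
for i in range(n):
    a=np.radians(y+dy/n*i); e=d/n
    t=[e[0]*np.cos(a)+e[1]*np.sin(a), e[0]*np.sin(a)-e[1]*np.cos(a), -e[2]]
    print(i,np.round(np.array(t)/10,2),'yaw',round(-np.radians(dy/n),3))
E
python3 go.py 453 -287 160 83.5 8
```

```text
t 0.1 tcp [ 249.4 -545.4  216.7] rpy [-1.7993e+02 -1.0000e-02  2.4570e+01] F [-0.2 -0.5 -0.6] w 85.7 d [203.6 258.4 -56.7] dyaw 58.9
0 [ 3.66 -1.88  0.71] yaw -0.129
1 [ 3.87 -1.39  0.71] yaw -0.129
2 [ 4.02 -0.89  0.71] yaw -0.129
3 [ 4.1  -0.37  0.71] yaw -0.129
4 [4.11 0.16 0.71] yaw -0.129
5 [4.05 0.69 0.71] yaw -0.129
6 [3.93 1.2  0.71] yaw -0.129
7 [3.75 1.7  0.71] yaw -0.129
```

```bash
python3 -m pendant '[{"travel":[3.7,-1.9,0.7],"yaw":-0.13},{"travel":[3.9,-1.4,0.7],"yaw":-0.13},{"travel":[4.0,-0.9,0.7],"yaw":-0.13},{"travel":[4.1,-0.4,0.7],"yaw":-0.13},{"travel":[4.1,0.2,0.7],"yaw":-0.13},{"travel":[4.0,0.7,0.7],"yaw":-0.13},{"travel":[3.9,1.2,0.7],"yaw":-0.13},{"travel":[3.8,1.7,0.7],"yaw":-0.13}]' 8.5; python3 - <<'E'
from h import *
f=grab('wrist','w1');print(-f['R'].T@f['t'],f['K'][0])
E
python3 go.py 453 -287 160 83.5
```

```text
time: 1.1
tool_pos: [0.4519, -0.276, 0.1562]
tool_rot: [-179.9, -0.3, 85.8]
wrist_force: [0.2, -0.9, 0.4]
width: 0.0851
[ 0.4575855  -0.21120707  0.31167737] [427.60056452   0.         324.67565538]
t 1.15 tcp [ 453.6 -271.9  155.2] rpy [-179.85   -0.43   86.29] F [ 1.9  4.6 -1.3] w 85.3 d [ -0.6 -15.1   4.8] dyaw -2.8
0 [-1.51  0.04 -0.48] yaw 0.049
```

View pics/w1.png

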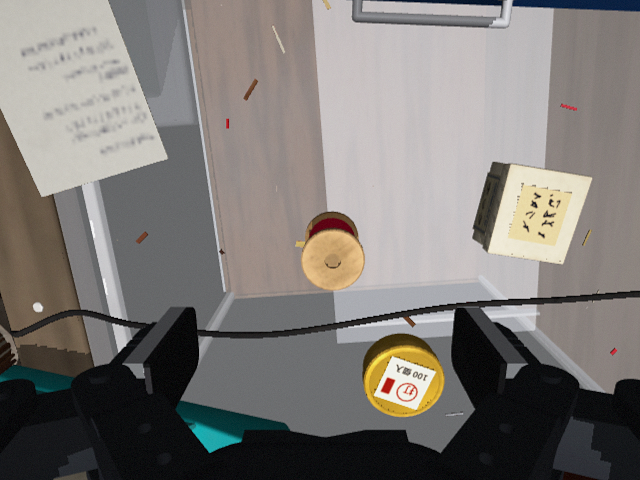

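The wrist view shows the spool's top at (333,262), the tin at (404,375) and the carton at (535,212), which agrees with the top view. I'll refine all three from here.

```bash
python3 - <<'E'
from meas import *
f=load('w1')
H=cv2.cvtColor(f['image'],cv2.COLOR_RGB2HSV)
for n,lo,hi,box,z in [('spool',(8,70,110),(24,255,255),(290,200,380,300),.060),('tin',(15,130,110),(32,255,255),(350,320,460,430),.025),('carton',(15,25,170),(35,150,255),(488,150,600,280),.035)]:
    m=mask(f,lo,hi,box);X,c=pts(f,m,z);print(n,cv2.boundingRect(c),rect(X),np.round(np.hstack(cv2.minEnclosingCircle((X*1000).astype(np.float32))),1))
print(ray(f,[333,262],.06),H[262,333],H[345,400],H[212,580])
E
```

```text
spool (296, 221, 69, 70) [ 453.4 -288.9   39.6   44.4   69.3] [ 454.5 -285.9   23.6]
tin (363, 345, 82, 72) [ 502.8 -401.2   61.4   61.1   44.9] [ 502.7 -401.    30.9]
carton (488, 164, 104, 100) [ 592.6 -277.    60.2   54.    76.6] [ 592.7 -276.8   39.6]
[[ 0.45605038 -0.29119234  0.06      ]] [ 17 116 176] [ 21 196 120] [ 19  38 201]
```

```bash
python3 -m pendant '[{"travel":[-1.5,0,0],"yaw":0.05},{"travel":[0,0,0],"yaw":0},{"travel":[0,0,0],"yaw":0}]'; python3 go.py 453 -287 28 83.5
```

```text
time: 1.52
tool_pos: [0.4524, -0.2872, 0.1543]
tool_rot: [-179.8, -0.5, 83.3]
wrist_force: [-0.7, 0.9, -1.2]
width: 0.0846
t 1.52 tcp [ 452.4 -287.2  154.3] rpy [-179.76   -0.46   83.29] F [-0.7  0.9 -1.2] w 84.6 d [   0.6    0.2 -126.3] dyaw 0.2
0 [0.01 0.02 4.21] yaw -0.001
1 [0.01 0.02 4.21] yaw -0.001
2 [0.01 0.02 4.21] yaw -0.001
```

```bash
python3 -m pendant '[{"travel":[-0.25,0.3,3.5],"yaw":0},{"travel":[0,0,3.5],"yaw":0},{"travel":[0,0,2.8],"yaw":0},{"travel":[0,0,1.6],"yaw":0},{"travel":[0,0,0.6],"yaw":0},{"travel":[0,0,0],"yaw":0},{"travel":[0,0,0],"yaw":0}]'; python3 go.py 455 -290 28 83.5
```

```text
time: 2.4
tool_pos: [0.4545, -0.2939, 0.0344]
tool_rot: [-180.0, -0.2, 82.9]
wrist_force: [0.2, 0.5, -0.8]
width: 0.0848
t 2.4 tcp [ 454.5 -293.9   34.4] rpy [-179.99   -0.25   82.92] F [ 0.2  0.5 -0.8] w 84.8 d [ 0.5  3.9 -6.4] dyaw 0.6
0 [0.39 0.   0.64] yaw -0.01
```

```bash
python3 -m pendant '[{"travel":[0.35,0,0.4],"yaw":0}]'; python3 -m pendant '[{"travel":[0,0,0],"yaw":0},{"travel":[0,0,0],"yaw":0},{"travel":[0,0,0],"yaw":0},{"travel":[0,0,0],"yaw":0},{"travel":[0,0,0],"yaw":0}]' 2; python3 -m pendant '[{"travel":[0,0,-3],"yaw":0},{"travel":[0,0,-4],"yaw":0},{"travel":[0,0,-4],"yaw":0},{"travel":[0,0,-1],"yaw":0}]';  python3 go.py 462 88 140 83.5
```

```text
time: 2.52
tool_pos: [0.4556, -0.2911, 0.0314]
tool_rot: [179.9, -0.2, 82.9]
wrist_force: [0.3, 0.5, -0.1]
width: 0.085
time: 3.15
tool_pos: [0.4561, -0.2911, 0.0322]
tool_rot: [179.9, -0.1, 82.9]
wrist_force: [0.4, -0.3, 0.1]
width: 0.0369
time: 3.65
tool_pos: [0.4545, -0.2902, 0.1533]
tool_rot: [-179.9, -0.3, 82.9]
wrist_force: [0.8, 0.4, -1.5]
width: 0.0371
t 3.65 tcp [ 454.5 -290.2  153.3] rpy [-179.93   -0.3    82.93] F [ 0.8  0.4 -1.5] w 37.1 d [  7.5 378.2 -13.3] dyaw 0.6
0 [ 5.37 -0.56  0.19] yaw -0.001
1 [ 5.38 -0.55  0.19] yaw -0.001
2 [ 5.38 -0.54  0.19] yaw -0.001
3 [ 5.38 -0.54  0.19] yaw -0.001
4 [ 5.38 -0.53  0.19] yaw -0.001
5 [ 5.38 -0.52  0.19] yaw -0.001
6 [ 5.38 -0.51  0.19] yaw -0.001
```

```bash
python3 -m pendant '[{"travel":[3.5,-0.4,0],"yaw":0},{"travel":[5.5,-0.6,0],"yaw":0},{"travel":[6,-0.6,0],"yaw":0},{"travel":[6,-0.6,0],"yaw":0},{"travel":[6,-0.6,0],"yaw":0},{"travel":[5,-0.5,0],"yaw":0},{"travel":[3,-0.3,0],"yaw":0},{"travel":[1,0,0],"yaw":0}]'; python3 -m pendant '[{"travel":[0,0,0],"yaw":0},{"travel":[0,0,0],"yaw":0}]'; python3 - <<'E'
from h import *
f=grab('wrist','w2')
E
python3 go.py 462 88 140 83.5
```

```text
time: 4.65
tool_pos: [0.4607, 0.0817, 0.1479]
tool_rot: [-179.6, -0.4, 82.7]
wrist_force: [0.5, -0.4, -1.2]
width: 0.0373
time: 4.9
tool_pos: [0.4604, 0.0809, 0.1468]
tool_rot: [-179.5, -0.4, 82.7]
wrist_force: [0.7, -0.2, -1.2]
width: 0.0373
t 4.95 tcp [460.4  80.8 146.8] rpy [-179.46   -0.35   82.73] F [ 1.  -0.6 -1.3] w 37.0 d [ 1.6  7.2 -6.8] dyaw 0.8
0 [0.73 0.07 0.68] yaw -0.013
```

View pics/w2.png

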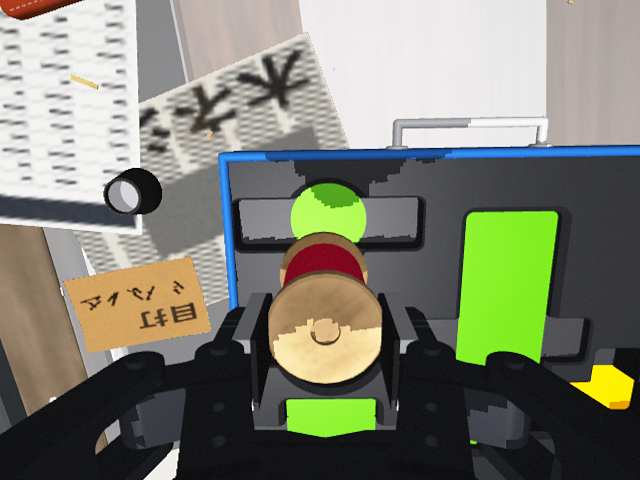

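The spool is held upright. The thread pocket is centred at about (329,221), with its finger notch spanning columns 235 to 423.

```bash
python3 - <<'E'
from h import *
f=load('w2')
print('seat',ray(f,[329,221],.021)*1000,'edges',ray(f,[[291,221],[367,221],[329,183]],.021)*1000,'notch ends foamtop',ray(f,[[234,222],[424,222]],.037)*1000)
P=cloud(f);print(P[210,330],P[280,340])
# spool top centre
print('spooltop',ray(f,[326,329],.146+.028)*1000, P[330,310])
E
```

```text
seat [[463.17628136  85.43302669  21.        ]] edges [[437.82044184  88.61746793  21.        ]
 [488.48775009  82.25415797  21.        ]
 [466.33812847 110.71863872  21.        ]] notch ends foamtop [[403.61630529  95.69493972  37.        ]
 [523.15572714  80.68483684  37.        ]]
[0.4647114  0.09227484 0.01822303] [0.46828056 0.09803395 0.17316516]
spooltop [[461.73249355  81.97755625 174.        ]] [0.45643779 0.08212757 0.17372441]
```

```bash
python3 -m pendant '[{"travel":[0.5,0.1,2],"yaw":-0.01},{"travel":[0,0,2.5],"yaw":0},{"travel":[0,0,1.5],"yaw":0},{"travel":[0,0,0.5],"yaw":0},{"travel":[0,0,0],"yaw":0}]';python3 go.py 461.5 86 54 83.2
```

```text
time: 5.58
tool_pos: [0.4629, 0.0822, 0.081]
tool_rot: [-179.6, -0.3, 83.0]
wrist_force: [0.4, -0.4, -0.2]
width: 0.0374
t 5.58 tcp [462.9  82.2  81. ] rpy [-179.57   -0.33   82.96] F [ 0.4 -0.4 -0.2] w 37.4 d [ -1.4   3.8 -27. ] dyaw 0.2
0 [ 0.36 -0.18  2.7 ] yaw -0.004
```

```bash
python3 -m pendant '[{"travel":[0.45,-0.15,0.8],"yaw":0},{"travel":[0,0,0.8],"yaw":0},{"travel":[0,0,0.6],"yaw":0},{"travel":[0,0,0.3],"yaw":0},{"travel":[0,0,0.1],"yaw":0}]';python3 go.py 461.5 86 54 83.2
```

```text
time: 6.2
tool_pos: [0.4627, 0.0874, 0.0547]
tool_rot: [-179.7, -0.3, 83.0]
wrist_force: [0.2, -0.6, -0.6]
width: 0.0372
t 6.2 tcp [462.7  87.4  54.7] rpy [-179.7    -0.33   82.97] F [ 0.2 -0.6 -0.6] w 37.2 d [-1.2 -1.4 -0.7] dyaw 0.2
0 [-0.15 -0.1   0.07] yaw -0.004
```

```bash
python3 -m pendant '[{"travel":[-0.1,-0.1,0.2],"yaw":0},{"travel":[0,0,0],"yaw":0}]';python3 -m pendant '[{"travel":[0,0,0],"yaw":0},{"travel":[0,0,0],"yaw":0},{"travel":[0,0,0],"yaw":0},{"travel":[0,0,0],"yaw":0}]' 6.2;python3 -m pendant '[{"travel":[0,0,-2.5],"yaw":0},{"travel":[0,0,-4],"yaw":0},{"travel":[0,0,-4],"yaw":0},{"travel":[0,0,-2],"yaw":0}]'; python3 go.py 503 -401 150 83.2; python3 - <<'E'
from h import *
f=grab('wrist','w3')
E
```

```text
time: 6.45
tool_pos: [0.4616, 0.0864, 0.0527]
tool_rot: [-179.7, -0.3, 83.0]
wrist_force: [0.3, -0.1, -1.0]
width: 0.0375
time: 6.95
tool_pos: [0.4621, 0.0863, 0.0533]
tool_rot: [-179.8, -0.3, 83.0]
wrist_force: [-0.4, 0.5, 0.8]
width: 0.0616
time: 7.45
tool_pos: [0.4609, 0.0857, 0.1799]
tool_rot: [-179.5, -0.3, 83.0]
wrist_force: [0.0, 0.2, -0.2]
width: 0.0618
t 7.45 tcp [460.9  85.7 179.9] rpy [-179.55   -0.33   82.97] F [ 0.   0.2 -0.2] w 61.8 d [  42.1 -486.7  -29.9] dyaw 0.2
0 [-5.31  1.13  0.33] yaw -0.0
1 [-5.31  1.12  0.33] yaw -0.0
2 [-5.31  1.12  0.33] yaw -0.0
3 [-5.31  1.12  0.33] yaw -0.0
4 [-5.31  1.12  0.33] yaw -0.0
5 [-5.31  1.11  0.33] yaw -0.0
6 [-5.31  1.11  0.33] yaw -0.0
7 [-5.31  1.11  0.33] yaw -0.0
8 [-5.31  1.11  0.33] yaw -0.0
```

View pics/w3.png

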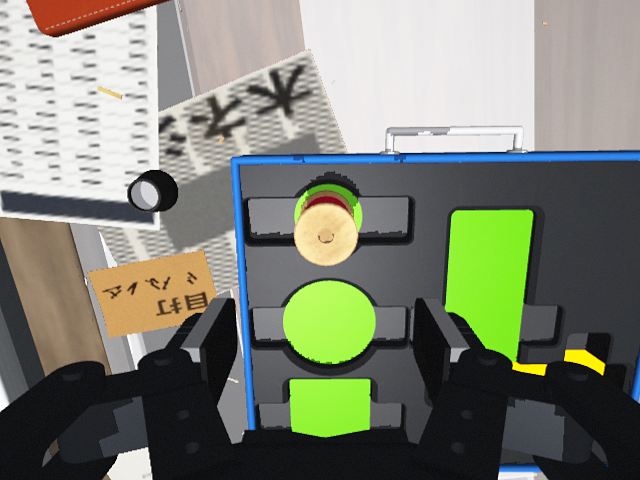

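The spool is standing in its pocket (top at (326,235)). The wax pocket is in clear view at (330,322). I'll refine the seats from this frame.

```bash
python3 - <<'E'
from meas import *
f=load('w3');P=cloud(f);print('spool top',P[238,318],P[245,340])
for n,box,z in [('wax',(278,272,385,368),.027),('pl',(440,200,542,375),.029)]:
    m=mask(f,(35,120,60),(65,255,255),box);X,c=pts(f,m,z);print(n,cv2.boundingRect(c),rect(X),np.round(np.hstack(cv2.minEnclosingCircle((X*1000).astype(np.float32))),1))
print('ct',ray(f,[[291,400],[371,400],[291,378],[371,378]],.025)*1000)
E
```

```text
spool top [0.45635292 0.08522537 0.07768834] [0.46942835 0.07921045 0.07813733]
wax (283, 280, 92, 85) [453.    3.   71.9  71.7  83.1] [453.3   3.4  36.5]
pl (445, 209, 89, 154) [575.1  17.6 124.   60.   83.7] [576.6  17.6  67.4]
ct [[413.40032038 -63.5031995   25.        ]
 [479.56702022 -71.31281186  25.        ]
 [416.36393197 -42.9843623   25.        ]
 [481.53886618 -50.71277911  25.        ]]
```

```bash
python3 -m pendant '[{"travel":[-3.5,0.7,0],"yaw":0},{"travel":[-5.5,1.2,0],"yaw":0},{"travel":[-6,1.3,0],"yaw":0},{"travel":[-6,1.3,0],"yaw":0},{"travel":[-6,1.3,0.3],"yaw":0},{"travel":[-6,1.3,0.5],"yaw":0},{"travel":[-6,1.3,0.5],"yaw":0},{"travel":[-5,1,0.5],"yaw":0}]' 8.5;python3 -m pendant '[{"travel":[-2.5,0.5,0.5],"yaw":0},{"travel":[-1,0,0.5],"yaw":0},{"travel":[0,0,0],"yaw":0}]';python3 go.py 503 -401 23 83.2
```

```text
time: 8.5
tool_pos: [0.5034, -0.3699, 0.1585]
tool_rot: [-179.9, -0.4, 83.4]
wrist_force: [0.6, 0.2, 0.4]
width: 0.0851
time: 8.88
tool_pos: [0.5026, -0.4084, 0.1441]
tool_rot: [-179.7, -0.5, 83.1]
wrist_force: [-0.5, 0.2, 0.6]
width: 0.0851
t 8.88 tcp [ 502.6 -408.4  144.1] rpy [-179.71   -0.53   83.13] F [-0.5  0.2  0.6] w 85.1 d [   0.4    7.4 -121.1] dyaw 0.1
0 [ 0.25 -0.02  4.04] yaw -0.0
1 [ 0.25 -0.02  4.04] yaw -0.0
2 [ 0.25 -0.02  4.04] yaw -0.0
```

```bash
python3 -m pendant '[{"travel":[0.7,0,3.5],"yaw":0},{"travel":[0,0,4],"yaw":0},{"travel":[0,0,2.5],"yaw":0},{"travel":[0,0,1.3],"yaw":0},{"travel":[0,0,0.5],"yaw":0},{"travel":[0,0,0],"yaw":0}]';python3 go.py 503 -401 20 83.2
```

```text
time: 9.62
tool_pos: [0.5057, -0.3948, 0.0271]
tool_rot: [-179.9, -0.4, 83.5]
wrist_force: [0.1, -0.3, 1.2]
width: 0.085
t 9.62 tcp [ 505.7 -394.8   27.1] rpy [-179.92   -0.4    83.48] F [ 0.1 -0.3  1.2] w 85.0 d [-2.7 -6.2 -7.1] dyaw -0.3
0 [-0.65 -0.2   0.71] yaw 0.005
```

```bash
python3 -m pendant '[{"travel":[-0.6,-0.2,0.6],"yaw":0},{"travel":[0,0,0],"yaw":0}]';python3 go.py 503 -401 20 83.2
```

```text
time: 9.88
tool_pos: [0.5036, -0.4018, 0.0226]
tool_rot: [180.0, -0.3, 83.5]
wrist_force: [0.4, -1.2, 0.7]
width: 0.0854
t 9.88 tcp [ 503.6 -401.8   22.6] rpy [179.97  -0.29  83.48] F [ 0.4 -1.2  0.7] w 85.4 d [-0.6  0.8 -2.6] dyaw -0.3
0 [ 0.07 -0.07  0.26] yaw 0.005
```

```bash
python3 -m pendant '[{"travel":[0,0,0.3],"yaw":0}]';python3 -m pendant '[{"travel":[0,0,0],"yaw":0},{"travel":[0,0,0],"yaw":0},{"travel":[0,0,0],"yaw":0},{"travel":[0,0,0],"yaw":0}]' 4;python3 go.py 503 -401 20 83.2; python3 -m pendant '[{"travel":[0,0,-2.5],"yaw":0},{"travel":[0,0,-4],"yaw":0},{"travel":[0,0,-3],"yaw":0},{"travel":[0,0,-1],"yaw":0}]'; python3 go.py 452 4 110 83.2
```

```text
time: 10.0
tool_pos: [0.5039, -0.4024, 0.0202]
tool_rot: [179.9, -0.2, 83.5]
wrist_force: [0.5, -0.5, 0.9]
width: 0.0852
time: 10.5
tool_pos: [0.5039, -0.4023, 0.0202]
tool_rot: [179.9, -0.3, 83.5]
wrist_force: [0.0, 0.2, -0.8]
width: 0.04
t 10.5 tcp [ 503.9 -402.3   20.2] rpy [179.92  -0.25  83.46] F [ 0.   0.2 -0.8] w 40.0 d [-0.9  1.3 -0.2] dyaw -0.3
0 [ 0.12 -0.1   0.02] yaw 0.005
time: 11.0
tool_pos: [0.503, -0.4018, 0.1263]
tool_rot: [-179.9, -0.4, 83.5]
wrist_force: [0.7, -0.9, -0.4]
width: 0.0401
t 11.0 tcp [ 503.  -401.8  126.3] rpy [-179.95   -0.37   83.47] F [ 0.7 -0.9 -0.4] w 40.1 d [-51.  405.8 -16.3] dyaw -0.3
0 [ 4.97 -1.21  0.2 ] yaw 0.001
1 [ 4.97 -1.21  0.2 ] yaw 0.001
2 [ 4.97 -1.22  0.2 ] yaw 0.001
3 [ 4.97 -1.22  0.2 ] yaw 0.001
4 [ 4.96 -1.22  0.2 ] yaw 0.001
5 [ 4.96 -1.22  0.2 ] yaw 0.001
6 [ 4.96 -1.23  0.2 ] yaw 0.001
7 [ 4.96 -1.23  0.2 ] yaw 0.001
```

```bash
python3 - <<'E'
from h import *
f=grab('wrist','w4')
E
```

```text
(no output)
```

View pics/w4.png

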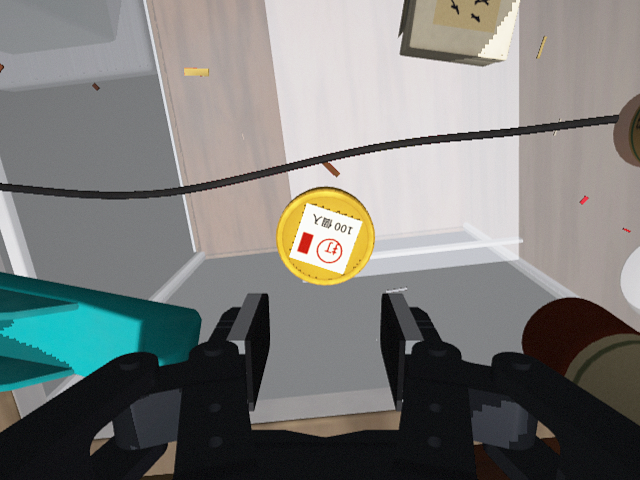

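The tin slipped out and now lies free at (326,236). I'll measure it again.

```bash
python3 - <<'E'
from meas import *
f=load('w4');P=cloud(f);print(P[200,326],P[236,292])
m=mask(f,(15,130,110),(32,255,255),(260,170,390,300))
for z in(.025,):
    X,c=pts(f,m,z);print(cv2.boundingRect(c),rect(X),np.round(np.hstack(cv2.minEnclosingCircle((X*1000).astype(np.float32))),1))
t=grab('top','top1');m=mask(t,(10,60,80),(35,255,255),(455,240,520,300));X,c=pts(t,m,.025);print(cv2.boundingRect(c),rect(X))
E
```

```text
[ 0.50673042 -0.37924545  0.02350481] [ 0.48305547 -0.3994463   0.02286212]
(276, 188, 99, 97) [ 503.5 -402.2   61.3   60.9   83.5] [ 503.3 -402.4   30.9]
(473, 262, 29, 27) [ 501.  -400.4   65.3   60.2   89.2]
```

```bash
python3 - <<'E'
from meas import *
for n,zt,boxes in (('w4',126,((225,285,275,410),(375,285,425,410))),('w3',180,((190,290,240,400),(410,290,460,400))),('w1',155,((140,300,200,420),(450,300,510,420)))):
    f=load(n);P=cloud(f)*1000
    for u0,v0,u1,v1 in boxes:
        Q=P[v0:v1,u0:u1].reshape(-1,3);Q=Q[Q[:,2]>80]
        print(n,'tip rel tcp z',np.percentile(Q[:,2],[0.5,2,5,20]).round(1)-zt)
E
```

```text
w4 tip rel tcp z [15.7 18.6 21.6 31.1]
w4 tip rel tcp z [15.7 18.4 21.3 31.2]
w3 tip rel tcp z [19.1 21.2 23.3 31.2]
w3 tip rel tcp z [18.5 20.5 22.7 30.5]
w1 tip rel tcp z [27.6 29.1 31.3 38.9]
w1 tip rel tcp z [27.3 28.9 31.1 38.7]
```

```bash
python3 - <<'E'
from meas import *
f=load('w4');P=cloud(f)*1000
psi=np.radians(83.47);ty=np.array([np.sin(psi),-np.cos(psi),0])
T=np.array([.503,-.4018,.1263])
for s in(-.02,.02):
  for h in (-.017,-.005,.005,.016,.03): print(s,h,proj(f,T+s*ty+[0,0,h]).round(0))
for v in (294,300,310,330,360,390,405): print(v,[P[v,u].round(0) for u in (260,266)],f['image'][v,262])
E
python3 go.py 503 -402 20 83.5 1
```

```text
-0.02 -0.017 [[277. 285.]]
-0.02 -0.005 [[274. 295.]]
-0.02 0.005 [[271. 305.]]
-0.02 0.016 [[267. 318.]]
-0.02 0.03 [[261. 336.]]
0.02 -0.017 [[370. 285.]]
0.02 -0.005 [[373. 295.]]
0.02 0.005 [[376. 305.]]
0.02 0.016 [[380. 318.]]
0.02 0.03 [[385. 336.]]
294 [array([ 483., -389.,  145.]), array([ 485., -389.,  146.])] [12 15 17]
300 [array([ 483., -389.,  151.]), array([ 484., -392.,  145.])] [15 14 13]
310 [array([ 485., -389.,  159.]), array([ 484., -395.,  146.])] [ 9 13 14]
330 [array([ 484., -395.,  161.]), array([ 483., -401.,  149.])] [15 13 16]
360 [array([ 483., -404.,  162.]), array([ 482., -411.,  151.])] [11 10  9]
390 [array([ 440., -521.,   -1.]), array([ 445., -522.,   -1.])] [128 130 131]
405 [array([ 438., -535.,   -2.]), array([ 443., -535.,   -2.])] [148 147 147]
t 11.1 tcp [ 502.8 -401.6  125.2] rpy [-179.91   -0.41   83.47] F [-0.5 -0.2 -0.4] w 39.9 d [   0.2   -0.4 -105.2] dyaw 0.0
0 [-0.04  0.03 10.52] yaw -0.001
```

The depth map puts the pad tips 16–27 mm behind the reported TCP, not 17 mm ahead. That explains why the jaws closed above the tin. I'll go lower in stages and watch the force and the measured tip height.

```bash
cat > tip.py <<'E'
from h import *
f=grab('wrist','wt');P=cloud(f)*1000;o=robot.get_obs();T=np.array(o['tool_pos'])*1000;a=np.radians(o['tool_rot'][2])
D=P-T;tx=D[...,0]*np.cos(a)+D[...,1]*np.sin(a);ty=D[...,0]*np.sin(a)-D[...,1]*np.cos(a)
dark=f['image'].max(2)<90
for s in(-1,1):
    m=dark&(abs(tx)<14)&(abs(s*ty-o['width']*500)<16)&(P[...,2]>T[2]-30)&(f['z_map']>0)
    print('tip z',np.percentile(P[...,2][m],[.5,3,10]).round(1),m.sum(),'w',o['width'],'tcp',T.round(1))
E
python3 -m pendant '[{"travel":[0,0,3],"yaw":0},{"travel":[0,0,3],"yaw":0},{"travel":[0,0,2.5],"yaw":0},{"travel":[0,0,1],"yaw":0},{"travel":[0,0,0.5],"yaw":0},{"travel":[0,0,0],"yaw":0}]' 7.8;python3 tip.py; python3 go.py 503 -402 -10 83.5 1
```

```text
time: 11.85
tool_pos: [0.5003, -0.398, 0.0155]
tool_rot: [-179.6, -0.7, 83.5]
wrist_force: [-0.5, 0.3, -0.2]
width: 0.0781
tip z [39.8 44.1 51.5] 10598 w 0.07764419392650201 tcp [ 500.5 -398.2   16. ]
tip z [39.2 43.3 50.4] 9948 w 0.07764419392650201 tcp [ 500.5 -398.2   16. ]
t 11.9 tcp [ 500.5 -398.2   16. ] rpy [-179.63   -0.68   83.46] F [ 0.1  0.5 -0.7] w 77.6 d [  2.5  -3.8 -26. ] dyaw 0.0
0 [-0.35  0.29  2.6 ] yaw -0.001
```

```bash
python3 -m pendant '[{"travel":[-0.3,0.3,0.9],"yaw":0},{"travel":[0,0,0.9],"yaw":0},{"travel":[0,0,0.5],"yaw":0},{"travel":[0,0,0.2],"yaw":0},{"travel":[0,0,0],"yaw":0}]';python3 tip.py; python3 go.py 503 -402 -11 83.5 1
```

```text
time: 12.52
tool_pos: [0.5041, -0.4025, -0.0091]
tool_rot: [-179.7, -0.6, 83.5]
wrist_force: [0.3, 0.2, -0.7]
width: 0.078
tip z [15.  19.5 26.8] 10601 w 0.07769156037359796 tcp [ 504.1 -402.6   -9. ]
tip z [14.9 18.9 25.8] 9909 w 0.07769156037359796 tcp [ 504.1 -402.6   -9. ]
t 12.57 tcp [ 504.1 -402.6   -9. ] rpy [-179.74   -0.57   83.46] F [ 0.  -0.6  0. ] w 77.7 d [-1.1  0.6 -2. ] dyaw 0.0
0 [ 0.05 -0.12  0.2 ] yaw -0.001
```

```bash
python3 -m pendant '[{"travel":[0,-0.1,0.4],"yaw":0},{"travel":[0,0,0],"yaw":0}]';python3 -m pendant '[{"travel":[0,0,0],"yaw":0},{"travel":[0,0,0],"yaw":0},{"travel":[0,0,0],"yaw":0}]' 4;python3 tip.py;python3 -m pendant '[{"travel":[0,0,-2.5],"yaw":0},{"travel":[0,0,-4],"yaw":0},{"travel":[0,0,-4],"yaw":0},{"travel":[0,0,-1],"yaw":0}]'; python3 go.py 452 4 110 83.2
```

```text
time: 12.82
tool_pos: [0.5032, -0.4025, -0.0129]
tool_rot: [-179.8, -0.5, 83.5]
wrist_force: [-0.1, 0.5, 0.4]
width: 0.0782
time: 13.2
tool_pos: [0.5036, -0.4029, -0.0122]
tool_rot: [-179.8, -0.5, 83.5]
wrist_force: [0.4, 0.3, -0.4]
width: 0.0605
tip z [11.1 16.  24. ] 7448 w 0.06059618675195251 tcp [ 503.5 -403.   -12.2]
tip z [11.  15.7 23.5] 7192 w 0.06059618675195251 tcp [ 503.5 -403.   -12.2]
time: 13.75
tool_pos: [0.5023, -0.4022, 0.1023]
tool_rot: [-179.6, -0.8, 83.5]
wrist_force: [-0.3, -1.2, -1.5]
width: 0.0603
t 13.75 tcp [ 502.3 -402.2  102.3] rpy [-179.56   -0.75   83.46] F [-0.3 -1.2 -1.5] w 60.3 d [-50.3 406.2   7.7] dyaw -0.3
0 [ 4.97 -1.2  -0.1 ] yaw 0.001
1 [ 4.97 -1.21 -0.1 ] yaw 0.001
2 [ 4.97 -1.21 -0.1 ] yaw 0.001
3 [ 4.97 -1.21 -0.1 ] yaw 0.001
4 [ 4.97 -1.21 -0.1 ] yaw 0.001
5 [ 4.97 -1.22 -0.1 ] yaw 0.001
6 [ 4.97 -1.22 -0.1 ] yaw 0.001
7 [ 4.97 -1.22 -0.1 ] yaw 0.001
```

```bash
python3 -m pendant '[{"travel":[3.5,-0.8,0],"yaw":0},{"travel":[5.5,-1.3,0],"yaw":0},{"travel":[6,-1.5,0],"yaw":0},{"travel":[6,-1.5,0],"yaw":0},{"travel":[6,-1.5,0],"yaw":0},{"travel":[5,-1.3,0],"yaw":0},{"travel":[4,-1,0],"yaw":0},{"travel":[2,-0.5,0],"yaw":0}]';python3 -m pendant '[{"travel":[0.7,0,0],"yaw":0},{"travel":[0,0,0],"yaw":0}]'; python3 go.py 453 3.5 60 83.2 1; python3 - <<'E'
from meas import *
f=grab('wrist','w5')
m=mask(f,(15,130,110),(32,255,255),(230,230,420,420));X,c=pts(f,m,robot.get_obs()['tool_pos'][2]+.0122+.025);print(cv2.boundingRect(c),rect(X))
E
```

```text
time: 14.75
tool_pos: [0.4468, -0.0049, 0.0979]
tool_rot: [-179.0, -1.0, 83.3]
wrist_force: [-0.7, -0.1, -0.5]
width: 0.0607
time: 15.0
tool_pos: [0.4468, 0.0033, 0.0962]
tool_rot: [-178.9, -1.0, 83.4]
wrist_force: [0.3, -0.5, -2.0]
width: 0.0606
t 15.0 tcp [446.8   3.3  96.2] rpy [-178.92   -1.02   83.38] F [ 0.3 -0.5 -2. ] w 60.6 d [  6.2   0.2 -36.2] dyaw -0.2
0 [0.09 0.62 3.62] yaw 0.003
(230, 243, 190, 177) [448.1   6.6  58.3  58.6  84.2]
```

```bash
python3 -m pendant '[{"travel":[-0.1,0.7,1.5],"yaw":0},{"travel":[0,0,2],"yaw":0},{"travel":[0,0,1],"yaw":0},{"travel":[0,0,0.3],"yaw":0},{"travel":[0,0,0],"yaw":0}]';python3 go.py 452.5 3 15 83.2 1
```

```text
time: 15.68
tool_pos: [0.4539, -0.0011, 0.0439]
tool_rot: [-178.8, -1.0, 83.1]
wrist_force: [-0.2, -0.5, -1.4]
width: 0.0605
t 15.68 tcp [453.9  -1.1  43.9] rpy [-178.85   -1.01   83.08] F [-0.2 -0.5 -1.4] w 60.5 d [ -1.4   4.1 -28.9] dyaw 0.1
0 [ 0.39 -0.19  2.89] yaw -0.002
```

```bash
python3 -m pendant '[{"travel":[0.35,-0.1,0.5],"yaw":0},{"travel":[0,0,0.8],"yaw":0},{"travel":[0,0,0.7],"yaw":0},{"travel":[0,0,0.4],"yaw":0},{"travel":[0,0,0.2],"yaw":0},{"travel":[0,0,0],"yaw":0}]';python3 go.py 452.5 3 15 83.2 1
```

```text
time: 16.42
tool_pos: [0.4535, 0.0032, 0.0171]
tool_rot: [-178.9, -1.0, 83.1]
wrist_force: [-0.5, -0.3, -1.2]
width: 0.0605
t 16.43 tcp [453.5   3.2  17.1] rpy [-178.94   -0.99   83.1 ] F [-0.5 -0.3 -1.2] w 60.5 d [-1.  -0.2 -2.1] dyaw 0.1
0 [-0.03 -0.1   0.21] yaw -0.002
```

```bash
python3 -m pendant '[{"travel":[0,-0.1,0.2],"yaw":0},{"travel":[0,0,0],"yaw":0}]';python3 -m pendant '[{"travel":[0,0,0],"yaw":0},{"travel":[0,0,0],"yaw":0},{"travel":[0,0,0],"yaw":0}]' 7.6;python3 -m pendant '[{"travel":[0,0,-2.5],"yaw":0},{"travel":[0,0,-4],"yaw":0},{"travel":[0,0,-4],"yaw":0},{"travel":[0,0,-1.5],"yaw":0}]'; python3 - <<'E'
from meas import *
f=grab('wrist','w6');P=cloud(f)*1000
m=mask(f,(15,130,110),(32,255,255),(230,180,420,470));X,c=pts(f,m,.052);print(cv2.boundingRect(c),rect(X))
Q=P[m>0];print(np.percentile(Q[:,2],[5,50,95]),Q[:,2][Q[:,0]<440].mean(),Q[:,2][Q[:,0]>465].mean())
E
python3 go.py 592 -276 100 76.6
```

```text
time: 16.68
tool_pos: [0.4527, 0.0032, 0.0153]
tool_rot: [-179.0, -1.0, 83.1]
wrist_force: [0.1, -0.1, -0.7]
width: 0.0603
time: 17.05
tool_pos: [0.4532, 0.0031, 0.0159]
tool_rot: [-179.0, -1.0, 83.1]
wrist_force: [-0.7, -0.3, 0.8]
width: 0.0762
time: 17.55
tool_pos: [0.4539, 0.0011, 0.1379]
tool_rot: [-178.9, -1.0, 83.1]
wrist_force: [0.7, 0.1, 0.2]
width: 0.0756
(274, 189, 105, 103) [453.6   3.2  61.4  60.8  83.2]
[47.57120101 49.10464235 50.33354349] 49.080534007652695 50.99311347720888
t 17.6 tcp [454.2   1.  138.7] rpy [-178.93   -1.     83.09] F [-0.1  0.7  1.9] w 76.1 d [ 137.8 -277.   -38.7] dyaw -6.5
0 [-4.31  2.84  0.64] yaw 0.019
1 [-4.25  2.92  0.64] yaw 0.019
2 [-4.2   3.    0.64] yaw 0.019
3 [-4.14  3.08  0.64] yaw 0.019
4 [-4.08  3.15  0.64] yaw 0.019
5 [-4.02  3.23  0.64] yaw 0.019
```

```bash
python3 -m pendant '[{"travel":[-3,2,0],"yaw":0.02},{"travel":[-4.5,3.1,0.5],"yaw":0.02},{"travel":[-5,3.5,0.7],"yaw":0.02},{"travel":[-5,3.7,0.7],"yaw":0.02},{"travel":[-4,3.2,0.7],"yaw":0.02},{"travel":[-2.3,1.9,0.5],"yaw":0.01},{"travel":[-0.8,0.7,0],"yaw":0},{"travel":[0,0,0],"yaw":0}]' 8.2;python3 go.py 592.5 -276 -10 76.6 1
```

```text
time: 18.6
tool_pos: [0.5901, -0.276, 0.0874]
tool_rot: [-178.3, -1.1, 76.7]
wrist_force: [0.5, -0.3, 0.9]
width: 0.0821
t 18.6 tcp [ 590.1 -276.    87.4] rpy [-178.31   -1.14   76.72] F [ 0.5 -0.3  0.9] w 82.1 d [  2.4   0.  -97.4] dyaw -0.1
0 [0.06 0.23 9.74] yaw 0.002
```

```bash
python3 - <<'E'
s=open('go.py').read()
s=s[:s.index('for i in')]+'''from scipy.spatial.transform import Rotation as Ro
R0=Ro.from_euler('xyz',[r,pi,y],degrees=True)
for i in range(n):
    t=(Ro.from_euler('z',dy/n*i,degrees=True)*R0).inv().apply(d/n)
    print(i,np.round(np.array(t)/10,2),'yaw',round(-np.radians(dy/n),3))
'''
open('go.py','w').write(s)
E
python3 go.py 592.5 -276 -10 76.6 4
```

```text
t 18.6 tcp [ 590.1 -276.    87.4] rpy [-178.31   -1.14   76.72] F [ 0.5 -0.3  0.9] w 82.1 d [  2.4   0.  -97.4] dyaw -0.1
0 [-0.03  0.13  2.43] yaw 0.001
1 [-0.03  0.13  2.43] yaw 0.001
2 [-0.03  0.13  2.43] yaw 0.001
3 [-0.03  0.13  2.43] yaw 0.001
```

```bash
python3 -m pendant '[{"travel":[0,0.2,2.3],"yaw":0},{"travel":[0,0.2,2.8],"yaw":0},{"travel":[0,0.1,2],"yaw":0},{"travel":[0,0.1,1.2],"yaw":0},{"travel":[0,0,0.5],"yaw":0},{"travel":[0,0,0],"yaw":0}]';python3 go.py 592.5 -276 -10 76.6 1
```

```text
time: 19.35
tool_pos: [0.5939, -0.2702, -0.0011]
tool_rot: [-178.4, -1.1, 77.0]
wrist_force: [-0.2, -0.4, -0.4]
width: 0.082
t 19.35 tcp [ 593.9 -270.2   -1.1] rpy [-178.4    -1.14   77.  ] F [-0.2 -0.4 -0.4] w 82.0 d [-1.4 -5.8 -8.9] dyaw -0.4
0 [-0.61  0.02  0.87] yaw 0.007
```

```bash
python3 -m pendant '[{"travel":[-0.5,0,0.6],"yaw":0},{"travel":[0,0,0.3],"yaw":0},{"travel":[0,0,0],"yaw":0}]';python3 go.py 592.5 -276 -10 76.6 1;python3 tip.py
```

```text
time: 19.73
tool_pos: [0.5934, -0.2762, -0.0091]
tool_rot: [-178.5, -1.1, 77.0]
wrist_force: [0.9, 0.3, -0.3]
width: 0.082
t 19.73 tcp [ 593.4 -276.2   -9.1] rpy [-178.53   -1.08   76.99] F [ 0.9  0.3 -0.3] w 82.0 d [-0.9  0.2 -0.9] dyaw -0.4
0 [ 0.   -0.09  0.09] yaw 0.007
tip z [17.6 22.6 29.2] 13404 w 0.08212831397021933 tcp [ 593.4 -276.3   -9. ]
tip z [15.5 19.6 26.7] 10672 w 0.08212831397021933 tcp [ 593.4 -276.3   -9. ]
```

```bash
python3 -m pendant '[{"travel":[0,0,0.2],"yaw":0},{"travel":[0,0,0],"yaw":0},{"travel":[0,0,0],"yaw":0},{"travel":[0,0,0],"yaw":0}]' 4;python3 -m pendant '[{"travel":[0,0,-2.5],"yaw":0},{"travel":[0,0,-4],"yaw":0},{"travel":[0,0,-4],"yaw":0},{"travel":[0,0,-2],"yaw":0}]'; python3 go.py 443 -79 110 83.2
```

```text
time: 20.27
tool_pos: [0.5937, -0.2764, -0.0104]
tool_rot: [-178.6, -1.0, 77.0]
wrist_force: [-0.2, -0.5, -1.3]
width: 0.0549
time: 20.78
tool_pos: [0.5943, -0.2777, 0.1143]
tool_rot: [-178.2, -1.2, 77.0]
wrist_force: [1.0, -0.5, -1.5]
width: 0.0548
t 20.77 tcp [ 594.3 -277.7  114.3] rpy [-178.23   -1.2    76.99] F [ 1.  -0.5 -1.5] w 54.8 d [-151.3  198.7   -4.3] dyaw 6.2
0 [ 3.19 -3.84  0.27] yaw -0.022
1 [ 3.27 -3.77  0.27] yaw -0.022
2 [ 3.35 -3.69  0.27] yaw -0.022
3 [ 3.43 -3.62  0.27] yaw -0.022
4 [ 3.51 -3.55  0.27] yaw -0.022
```

```bash
python3 -m pendant '[{"travel":[2.2,-2.6,0.2],"yaw":-0.02},{"travel":[3.5,-4,0.2],"yaw":-0.02},{"travel":[4,-4.5,0.2],"yaw":-0.02},{"travel":[3.5,-3.9,0.2],"yaw":-0.02},{"travel":[2.5,-2.5,0.1],"yaw":-0.02},{"travel":[0.8,-0.8,0],"yaw":-0.01},{"travel":[0,0,0],"yaw":0},{"travel":[0,0,0],"yaw":0}]'; python3 go.py 444 -79.5 60 83.2 1;  python3 - <<'E'
from meas import *
f=grab('wrist','w7')
E
```

```text
time: 21.78
tool_pos: [0.4421, -0.0791, 0.1151]
tool_rot: [-178.7, -1.2, 83.4]
wrist_force: [-0.4, 0.6, 0.6]
width: 0.0551
t 21.77 tcp [442.1 -79.1 115.1] rpy [-178.71   -1.24   83.42] F [-0.4  0.6  0.6] w 55.1 d [  1.9  -0.4 -55.1] dyaw -0.2
0 [-0.14  0.32  5.5 ] yaw 0.004
```

View pics/w7.png

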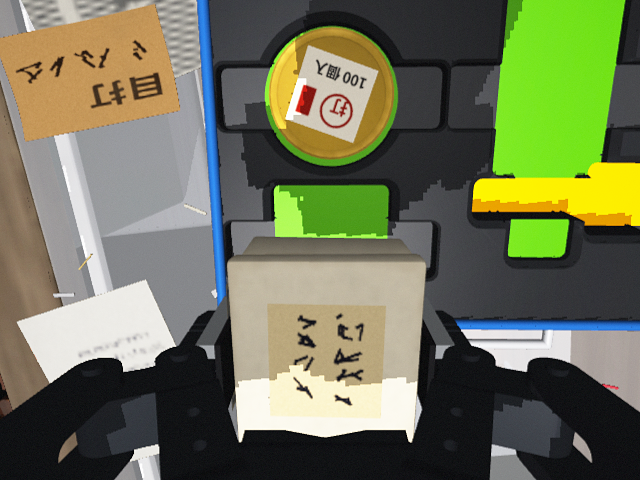

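The tin sits home in its pocket at (331,95). The carton is held square, and the green carton pocket (columns 275–388, far edge row 185) shows ahead of it.

```bash
python3 - <<'E'
from meas import *
f=load('w7');e=ray(f,[[275,186],[388,186]],.025)[:,:2]*1000;d=e[1]-e[0];print(e,np.linalg.norm(d),np.degrees(np.arctan2(d[1],d[0])))
a=np.radians(-6.9);c=e.mean(0)-36.5*np.array([-np.sin(a),np.cos(a)]);print('seat',c)
k=ray(f,[[230,258],[424,258]],.1151+.0104+.035)[:,:2]*1000;d=k[1]-k[0];print('carton far edge',k,np.linalg.norm(d),np.degrees(np.arctan2(d[1],d[0])),'ctr',k.mean(0)-31*np.array([-np.sin(a),np.cos(a)]))
# pliers / awl seats from this view
for n,lo,hi,box,z in [('pl',(35,120,60),(65,255,255),(480,0,639,180),.029)]:
    m=mask(f,lo,hi,box);X,c=pts(f,m,z);print(n,cv2.boundingRect(c),rect(X))
print('jaw slot end',ray(f,[[508,255],[567,258]],.029)*1000,'blade end',ray(f,[[474,182],[474,212]],.009)*1000, 'bl',ray(f,[[560,180],[560,213]],.009)*1000)
E
```

```text
[[416.00230269 -41.62948379]
 [480.60947726 -48.91188421]] 65.01630842853422 -6.431128619643134
seat [443.92089536 -81.50632698]
carton far edge [[421.51877758 -46.38032445]
 [473.65032831 -52.04706565]] 52.43863592796466 -6.203739325708437 ctr [443.86031094 -79.98917265]
pl (492, 0, 134, 178) [571.7  -8.8  89.3  60.2  83.4]
jaw slot end [[ 546.32705011  -96.2784799    29.        ]
 [ 580.1330843  -101.7839414    29.        ]] blade end [[534.27127016 -54.35530049   9.        ]
 [533.69165019 -72.84048914   9.        ]] bl [[585.48368029 -58.92960213   9.        ]
 [585.80335152 -79.2671157    9.        ]]
```

```bash
python3 -m pendant '[{"travel":[0,0.1,2],"yaw":0},{"travel":[0,0.1,3],"yaw":0},{"travel":[0,0.1,2],"yaw":0},{"travel":[0,0,1],"yaw":0},{"travel":[0,0,0.3],"yaw":0},{"travel":[0,0,0],"yaw":0}]'; python3 go.py 442 -80 15 83.4 1
```

```text
time: 22.58
tool_pos: [0.4462, -0.0816, 0.0304]
tool_rot: [-178.8, -1.2, 83.1]
wrist_force: [0.9, 0.7, -0.8]
width: 0.0551
t 22.57 tcp [446.2 -81.6  30.4] rpy [-178.76   -1.2    83.13] F [ 0.9  0.7 -0.8] w 55.1 d [ -4.2   1.6 -15.4] dyaw 0.3
0 [ 0.08 -0.41  1.55] yaw -0.005
```

```bash
python3 -m pendant '[{"travel":[0.1,-0.35,0.4],"yaw":0},{"travel":[0,0,0.5],"yaw":0},{"travel":[0,0,0.4],"yaw":0},{"travel":[0,0,0.2],"yaw":0},{"travel":[0,0,0],"yaw":0}]'; python3 go.py 442 -80 15 83.4 1
```

```text
time: 23.2
tool_pos: [0.4434, -0.0802, 0.016]
tool_rot: [-178.9, -1.1, 83.1]
wrist_force: [-0.1, 0.5, -1.0]
width: 0.0552
t 23.2 tcp [443.4 -80.2  16. ] rpy [-178.89   -1.15   83.14] F [-0.1  0.5 -1. ] w 55.2 d [-1.4  0.2 -1. ] dyaw 0.3
0 [ 0.   -0.14  0.1 ] yaw -0.005
```

```bash
python3 -m pendant '[{"travel":[0,-0.1,0.2],"yaw":0},{"travel":[0,0,0],"yaw":0}]';python3 -m pendant '[{"travel":[0,0,0],"yaw":0},{"travel":[0,0,0],"yaw":0},{"travel":[0,0,0],"yaw":0}]' 7.6;python3 -m pendant '[{"travel":[0,0,-2.5],"yaw":0},{"travel":[0,0,-4],"yaw":0},{"travel":[0,0,-5],"yaw":0},{"travel":[0,0,-5],"yaw":0},{"travel":[0,0,-2],"yaw":0}]'; python3 go.py 568.5 402 150 186; python3 - <<'E'
from meas import *
f=grab('wrist','w8');P=cloud(f)*1000
m=mask(f,(15,25,150),(35,150,255),(230,150,420,420));X,c=pts(f,m,.06);print(cv2.boundingRect(c),rect(X),np.percentile(P[m>0][:,2],[5,50,95]))
t=grab('top','top2')
E
```

```text
time: 23.45
tool_pos: [0.4424, -0.0801, 0.014]
tool_rot: [-178.9, -1.1, 83.1]
wrist_force: [-0.4, -0.9, -1.3]
width: 0.0548
time: 23.82
tool_pos: [0.4427, -0.0803, 0.0145]
tool_rot: [-178.9, -1.1, 83.1]
wrist_force: [-0.3, -0.2, -0.4]
width: 0.076
time: 24.45
tool_pos: [0.4443, -0.0837, 0.2032]
tool_rot: [-178.8, -1.2, 83.1]
wrist_force: [0.5, -0.5, -0.8]
width: 0.0759
t 24.45 tcp [444.3 -83.7 203.2] rpy [-178.76   -1.2    83.13] F [ 0.5 -0.5 -0.8] w 75.9 d [124.2 485.7 -53.2] dyaw 102.9
0 [4.51 0.61 0.57] yaw -0.163
1 [4.35 1.33 0.55] yaw -0.163
2 [4.08 2.02 0.53] yaw -0.163
3 [3.7  2.66 0.5 ] yaw -0.163
4 [3.22 3.23 0.48] yaw -0.163
5 [2.65 3.71 0.46] yaw -0.163
6 [2.02 4.09 0.44] yaw -0.163
7 [1.33 4.37 0.42] yaw -0.163
8 [0.6  4.53 0.4 ] yaw -0.163
9 [-0.14  4.56  0.38] yaw -0.163
10 [-0.88  4.48  0.37] yaw -0.163
(304, 195, 48, 52) [444.1 -80.4  36.9  33.6  82.5] [57.43649419 58.61768273 59.85086949]
```

```bash
python3 -m pendant '[{"travel":[3,0.4,0],"yaw":-0.1},{"travel":[4.3,1.1,0],"yaw":-0.16},{"travel":[4.1,1.9,0],"yaw":-0.16},{"travel":[3.8,2.6,0],"yaw":-0.16},{"travel":[3.3,3.2,0],"yaw":-0.16},{"travel":[2.7,3.7,0],"yaw":-0.16},{"travel":[2,4,0],"yaw":-0.16},{"travel":[1,3,0],"yaw":-0.1}]' 5.5; python3 go.py 568.5 402 130 186
```

```text
time: 25.55
tool_pos: [0.5381, 0.245, 0.1968]
tool_rot: [179.6, -2.1, 151.5]
wrist_force: [0.3, -0.7, 0.3]
width: 0.0551
t 25.55 tcp [538.1 245.  196.8] rpy [179.64  -2.07 151.49] F [ 0.3 -0.7  0.3] w 55.1 d [ 30.4 157.  -66.8] dyaw 34.5
0 [1.14 3.8  1.74] yaw -0.151
1 [0.56 3.94 1.72] yaw -0.151
2 [-0.04  3.99  1.7 ] yaw -0.151
3 [-0.64  3.95  1.67] yaw -0.151
```

```bash
python3 -m pendant '[{"travel":[0.8,2.7,1],"yaw":-0.11},{"travel":[0.5,3.5,1.2],"yaw":-0.16},{"travel":[0,3.7,1.2],"yaw":-0.16},{"travel":[-0.5,2.6,1.2],"yaw":-0.12},{"travel":[-0.3,1,0.7],"yaw":-0.05},{"travel":[0,0,0],"yaw":0},{"travel":[0,0,0],"yaw":0}]'; python3 go.py 568.5 402 130 186;python3 - <<'E'
from meas import *
f=grab('wrist','w9')
E
```

```text
time: 26.42
tool_pos: [0.5635, 0.3852, 0.1322]
tool_rot: [178.7, -2.2, -172.8]
wrist_force: [0.3, -0.1, -0.6]
width: 0.055
t 26.43 tcp [563.5 385.2 132.2] rpy [ 178.69   -2.21 -172.81] F [ 0.3 -0.1 -0.6] w 55.0 d [ 5.  16.8 -2.2] dyaw -1.2
0 [-0.71  1.6   0.23] yaw 0.021
```

View pics/w9.png

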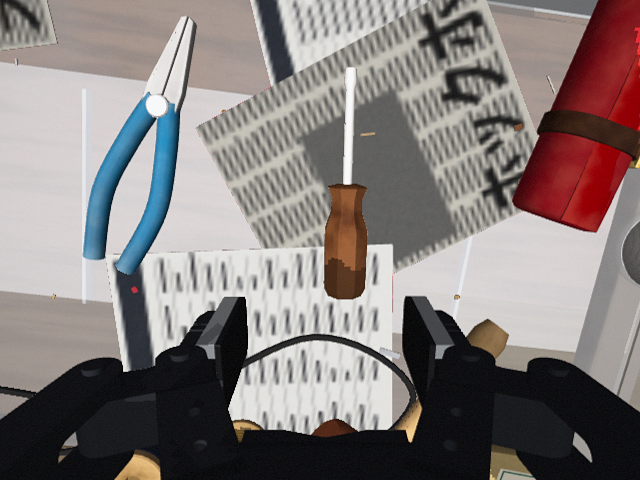

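The view shows the awl with its tip at (350,68) and butt at (345,298). The pliers have jaw tips at (189,17), the pivot at (157,104) and handle ends at (94,259) and (124,272).

```bash
python3 - <<'E'
from meas import *
f=load('w9')
def an(a,b):d=a-b;return np.linalg.norm(d[:2]),np.degrees(np.arctan2(d[1],d[0]))
a=ray(f,[[345,297],[350,68],[347,185]],.014)*1000;print('awl',a.round(1),an(a[0],a[1]))
u=(a[1]-a[0])/np.linalg.norm(a[1]-a[0]);print('mid from butt',a[0]+29*u,'from tip',a[1]-115*u)
m=mask(f,(5,80,30),(18,255,255),(310,175,380,305));X,c=pts(f,m,.014);print(cv2.boundingRect(c),rect(X))
p=ray(f,[[109,266],[189,17],[157,104],[91,257],[122,274]],.009)*1000;print('pl',p.round(1),an(p[0],p[1]),'mid',p[:2].mean(0))
P=cloud(f)*1000;print(P[104,157],P[200,105],P[280,345],P[60,180])
m=mask(f,(90,80,50),(118,255,255),(70,90,200,285));X,c=pts(f,m,.012);print(cv2.boundingRect(c),rect(X))
E
```

```text
awl [[603.6 406.2  14. ]
 [457.8 389.5  14. ]
 [528.  397.3  14. ]] (np.float64(146.77646375224666), np.float64(6.5376990514318285))
mid from butt [574.81742796 402.93886448  14.        ] from tip [572.05901912 402.62274484  14.        ]
(324, 184, 44, 115) [565.9 401.5  77.7  28.    5.8]
pl [[601.9 245.5   9. ]
 [440.9 290.4   9. ]
 [493.1 273.5   9. ]
 [596.9 233.5   9. ]
 [606.5 254.2   9. ]] (np.float64(167.08267570693246), np.float64(-15.614623357327336)) mid [521.39706933 267.94891823   9.        ]
[493.27240489 275.09800102  13.56854559] [556.80101984 243.39680809  11.22479136] [587.54762806 403.16204234  26.74656801] [465.89702773 286.85873605  10.76172486]
(116, 103, 64, 172) [549.  274.6  21.7 115.9  76.3]
```

```bash
python3 go.py 572.5 402.6 -8 186.3 4
```

```text
t 26.48 tcp [563.6 385.1 132.3] rpy [ 178.69   -2.21 -172.81] F [0.8 0.3 0.3] w 54.7 d [   8.9   17.5 -140.3] dyaw -0.9
0 [-0.41  0.32  3.5 ] yaw 0.004
1 [-0.41  0.33  3.5 ] yaw 0.004
2 [-0.41  0.33  3.5 ] yaw 0.004
3 [-0.41  0.33  3.5 ] yaw 0.004
```

```bash
python3 -m pendant '[{"travel":[-0.6,0.9,2],"yaw":0.01},{"travel":[-0.4,0.4,3],"yaw":0},{"travel":[-0.3,0.1,3],"yaw":0},{"travel":[-0.2,0,2],"yaw":0},{"travel":[0,0,1],"yaw":0},{"travel":[0,0,0],"yaw":0},{"travel":[0,0,0],"yaw":0}]'; python3 go.py 572.5 402.6 -8 186.3 1; python3 tip.py
```

```text
time: 27.35
tool_pos: [0.5742, 0.4034, 0.0171]
tool_rot: [178.7, -2.1, -173.8]
wrist_force: [1.1, -0.5, -0.0]
width: 0.0552
t 27.35 tcp [574.2 403.4  17.1] rpy [ 178.66   -2.09 -173.78] F [ 1.1 -0.5 -0. ] w 55.2 d [ -1.7  -0.8 -25.1] dyaw 0.1
0 [ 0.09 -0.12  2.51] yaw -0.001
tip z [19.4 37.7 53.1] 13973 w 0.05516558738398721 tcp [574.3 403.4  17.2]
tip z [36.8 43.8 55. ] 14481 w 0.05516558738398721 tcp [574.3 403.4  17.2]
```

```bash
python3 -m pendant '[{"travel":[0.1,-0.1,0.8],"yaw":0},{"travel":[0,0,0.8],"yaw":0},{"travel":[0,0,0.5],"yaw":0},{"travel":[0,0,0.3],"yaw":0},{"travel":[0,0,0.1],"yaw":0},{"travel":[0,0,0],"yaw":0}]'; python3 go.py 572.5 402.6 -8 186.3 1; python3 -m pendant '[{"travel":[0,0,0],"yaw":0},{"travel":[0,0,0],"yaw":0},{"travel":[0,0,0],"yaw":0},{"travel":[0,0,0],"yaw":0}]' 1; python3 go.py 572.5 402.6 -8 186.3 1
```

```text
time: 28.15
tool_pos: [0.5732, 0.4031, -0.008]
tool_rot: [178.6, -2.0, -173.8]
wrist_force: [0.1, 0.2, 0.6]
width: 0.0548
t 28.15 tcp [573.2 403.1  -8. ] rpy [ 178.62   -1.96 -173.78] F [0.1 0.2 0.6] w 54.8 d [-0.7 -0.5 -0. ] dyaw 0.1
0 [ 0.07 -0.04  0.  ] yaw -0.001
time: 28.65
tool_pos: [0.5736, 0.4033, -0.0072]
tool_rot: [178.6, -1.9, -173.8]
wrist_force: [-0.9, 0.5, -1.5]
width: 0.0265
t 28.65 tcp [573.6 403.3  -7.2] rpy [ 178.6    -1.9  -173.78] F [-0.9  0.5 -1.5] w 26.5 d [-1.1 -0.7 -0.8] dyaw 0.1
0 [ 0.11 -0.06  0.08] yaw -0.001
```

```bash
python3 -m pendant '[{"travel":[0,0,-2],"yaw":0},{"travel":[0,0,-4],"yaw":0},{"travel":[0,0,-4],"yaw":0},{"travel":[0,0,-2],"yaw":0},{"travel":[0,0,0],"yaw":0}]'; python3 go.py 646 5 120 173.3
```

```text
time: 29.28
tool_pos: [0.5784, 0.4008, 0.1217]
tool_rot: [178.6, -1.8, -173.8]
wrist_force: [0.6, -0.2, -1.1]
width: 0.0264
t 29.27 tcp [578.4 400.8 121.7] rpy [ 178.56   -1.75 -173.78] F [ 0.6 -0.2 -1.1] w 26.4 d [  67.6 -395.8   -1.7] dyaw -12.9
0 [-0.35 -5.72 -0.13] yaw 0.032
1 [-0.53 -5.71 -0.14] yaw 0.032
2 [-0.72 -5.69 -0.14] yaw 0.032
3 [-0.9  -5.66 -0.15] yaw 0.032
4 [-1.08 -5.63 -0.15] yaw 0.032
5 [-1.26 -5.59 -0.15] yaw 0.032
6 [-1.44 -5.55 -0.16] yaw 0.032
```

```bash
python3 -m pendant '[{"travel":[-0.2,-3,0],"yaw":0.03},{"travel":[-0.5,-5,0],"yaw":0.03},{"travel":[-0.8,-6,-0.2],"yaw":0.03},{"travel":[-1,-6,-0.2],"yaw":0.03},{"travel":[-1.1,-6,-0.2],"yaw":0.03},{"travel":[-1.3,-6,-0.2],"yaw":0.03},{"travel":[-0.8,-4,0],"yaw":0.03},{"travel":[-0.4,-2,0],"yaw":0.02}]';python3 -m pendant '[{"travel":[0,-1,0],"yaw":0},{"travel":[0,0,0],"yaw":0},{"travel":[0,0,0],"yaw":0}]'; python3 go.py 646 -72 120 173.3;python3 - <<'E'
from meas import *
f=grab('wrist','w10')
E
```

```text
time: 30.28
tool_pos: [0.6401, 0.0121, 0.1143]
tool_rot: [179.0, -2.3, 172.9]
wrist_force: [0.4, -0.5, -0.7]
width: 0.0259
time: 30.65
tool_pos: [0.638, 0.0034, 0.1133]
tool_rot: [179.0, -2.4, 172.9]
wrist_force: [0.3, 0.2, -0.7]
width: 0.0262
t 30.65 tcp [638.    3.4 113.3] rpy [178.96  -2.4  172.93] F [ 0.3  0.2 -0.7] w 26.2 d [  8.  -75.4   6.7] dyaw 0.4
0 [-0.84 -3.69 -0.44] yaw -0.003
1 [-0.83 -3.69 -0.44] yaw -0.003
```

View pics/w10.png

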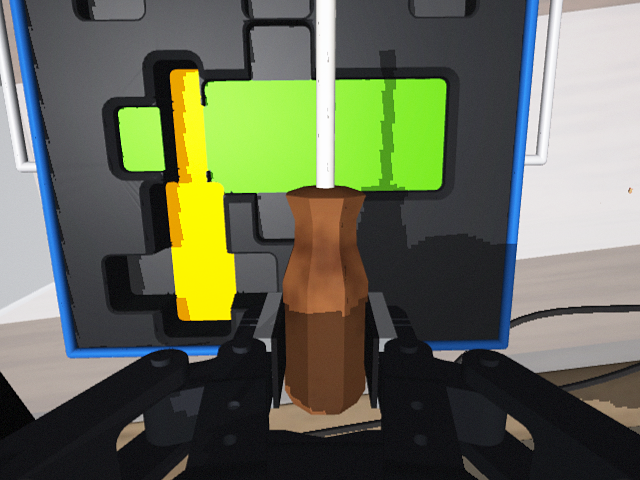

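The awl is held with its blade towards the near side. Ahead of it are the yellow pocket (handle end at row 320, columns 172–236) and the green pliers pocket (columns 119–445, rows 80–190).

```bash
python3 - <<'E'
from meas import *
f=load('w10');P=cloud(f)*1000;np.set_printoptions(suppress=True,precision=1)
c=-f['R'].T@f['t'];print('cam',c*1000)
for q in ([176,300],[187,300],[236,300],[210,320],[200,183],[170,185]): print(q,ray(f,q,.009)[0]*1000,'mouth z.037',ray(f,q,.037)[0]*1000,P[q[1],q[0]])
a=np.radians(-6.8);ux=np.array([np.cos(a),np.sin(a)]);uy=np.array([-np.sin(a),np.cos(a)])
s=np.array([646,-72])
def tr(X):X=np.atleast_2d(X)[:,:2]-s;return np.c_[X@ux,X@uy]
print('yellow in tray axes about (646,-72):')
for q in ([176,300],[187,300],[236,300],[210,320],[171,75],[181,75],[200,75],[186,70]): print(q,tr(ray(f,q,.009)*1000))
s=np.array([572.5,-9.3])
print('green');
for q in ([445,135],[119,135],[300,80],[390,189]): print(q,tr(ray(f,q,.029)*1000))
k=ray(f,[[287,190],[366,190],[285,300],[367,300]],.1133+.021)*1000;print('awl',k)
E
```

```text
cam [578.8   7.2 271.1]
[176, 300] [664.3 -95.1   9. ] mouth z.037 [655.1 -84.2  37. ] [665.3 -96.4   5.9]
[187, 300] [665.2 -88.1   9. ] mouth z.037 [656. -78.  37.] [665.6 -88.6   7.7]
[236, 300] [669.3 -57.    9. ] mouth z.037 [659.6 -50.1  37. ] [665.8 -54.5  19.1]
[210, 320] [680.7 -76.    9. ] mouth z.037 [669.8 -67.2  37. ] [682.  -77.1   5.7]
[200, 183] [592.4 -65.8   9. ] mouth z.037 [591. -58.  37.] [592.5 -66.2   7.6]
[170, 185] [591.3 -83.9   9. ] mouth z.037 [590.  -74.2  37. ] [591.4 -84.6   7. ]
yellow in tray axes about (646,-72):
[176, 300] [[ 20.9 -20.8]]
[187, 300] [[ 21.  -13.8]]
[236, 300] [[21.4 17.7]]
[210, 320] [[34.9  0.1]]
[171, 75] [[-115.6  -12.4]]
[181, 75] [[-115.6   -6.7]]
[200, 75] [[-115.6    4.2]]
[186, 70] [[-118.3   -3.6]]
green
[445, 135] [[-0.5 88.1]]
[119, 135] [[ -1.5 -90.4]]
[300, 80] [[-29.5   8.7]]
[390, 189] [[29.  58.5]]
awl [[591.6  -3.9 134.3]
 [594.8  21.1 134.3]
 [628.2  -9.9 134.3]
 [631.9  17.6 134.3]]
```

```bash
python3 -m pendant '[{"travel":[-0.5,-2,0],"yaw":0},{"travel":[-0.5,-3,0],"yaw":0},{"travel":[-0.2,-1.8,0],"yaw":0},{"travel":[0,-0.7,0],"yaw":0},{"travel":[0,0,0],"yaw":0},{"travel":[0,0,0],"yaw":0}]'; python3 go.py 646.5 -72.8 2 173.2 3
```

```text
time: 31.45
tool_pos: [0.6412, -0.0734, 0.1116]
tool_rot: [178.9, -2.4, 173.2]
wrist_force: [-0.8, 0.7, -0.9]
width: 0.026
t 31.45 tcp [641.2 -73.4 111.6] rpy [178.94  -2.37 173.18] F [-0.8  0.7 -0.9] w 26.0 d [   5.3    0.6 -109.6] dyaw 0.0
0 [-0.32 -0.03  3.64] yaw -0.0
1 [-0.32 -0.03  3.64] yaw -0.0
2 [-0.32 -0.03  3.64] yaw -0.0
```

```bash
python3 -m pendant '[{"travel":[-0.3,0,1.5],"yaw":0},{"travel":[-0.3,0,2.2],"yaw":0},{"travel":[-0.2,0,1.6],"yaw":0},{"travel":[0,0,0.7],"yaw":0},{"travel":[0,0,0],"yaw":0},{"travel":[0,0,0],"yaw":0}]'; python3 go.py 646.5 -72.8 2 173.2 3
```

```text
time: 32.2
tool_pos: [0.647, -0.0705, 0.0473]
tool_rot: [178.9, -2.4, 173.3]
wrist_force: [-0.2, 0.0, -0.5]
width: 0.0261
t 32.2 tcp [647.  -70.5  47.3] rpy [178.91  -2.41 173.33] F [-0.2  0.  -0.5] w 26.1 d [ -0.5  -2.3 -45.3] dyaw -0.1
0 [-0.06 -0.11  1.51] yaw 0.001
1 [-0.06 -0.11  1.51] yaw 0.001
2 [-0.06 -0.11  1.51] yaw 0.001
```

```bash
python3 -m pendant '[{"travel":[-0.1,-0.3,0.8],"yaw":0},{"travel":[0,0,1.2],"yaw":0},{"travel":[0,0,1.2],"yaw":0},{"travel":[0,0,0.8],"yaw":0},{"travel":[0,0,0.3],"yaw":0},{"travel":[0,0,0],"yaw":0},{"travel":[0,0,0],"yaw":0}]'; python3 go.py 646.5 -72.8 2 173.2 1
```

```text
time: 33.08
tool_pos: [0.6463, -0.073, 0.002]
tool_rot: [178.9, -2.3, 173.3]
wrist_force: [-0.0, 0.4, -1.2]
width: 0.0263
t 33.08 tcp [646.3 -73.    2. ] rpy [178.92  -2.35 173.32] F [-0.   0.4 -1.2] w 26.3 d [0.2 0.2 0. ] dyaw -0.1
0 [-0.02  0.03 -0.  ] yaw 0.002
```

```bash
python3 -m pendant '[{"travel":[0,0,0.1],"yaw":0},{"travel":[0,0,0],"yaw":0},{"travel":[0,0,0],"yaw":0}]' 4.5;python3 -m pendant '[{"travel":[0,0,-2],"yaw":0},{"travel":[0,0,-4],"yaw":0},{"travel":[0,0,-5],"yaw":0},{"travel":[0,0,-3],"yaw":0},{"travel":[0,0,0],"yaw":0}]'; python3 go.py 521 268 120 164.4;python3 - <<'E'
from meas import *
f=grab('wrist','w11')
E
```

```text
time: 33.45
tool_pos: [0.6471, -0.0733, 0.0022]
tool_rot: [178.9, -2.2, 173.3]
wrist_force: [0.7, 0.7, -0.1]
width: 0.0453
time: 34.08
tool_pos: [0.653, -0.0769, 0.1528]
tool_rot: [179.0, -2.0, 173.3]
wrist_force: [0.3, 0.3, -0.0]
width: 0.0452
t 34.08 tcp [653.  -76.9 152.8] rpy [178.99  -2.   173.32] F [ 0.3  0.3 -0. ] w 45.2 d [-132.   344.9  -32.8] dyaw -8.9
0 [2.43 4.66 0.64] yaw 0.022
1 [2.53 4.61 0.64] yaw 0.022
2 [2.63 4.55 0.64] yaw 0.022
3 [2.73 4.49 0.64] yaw 0.022
4 [2.83 4.43 0.65] yaw 0.022
5 [2.93 4.36 0.65] yaw 0.022
6 [3.03 4.3  0.65] yaw 0.022
```

View pics/w11.png

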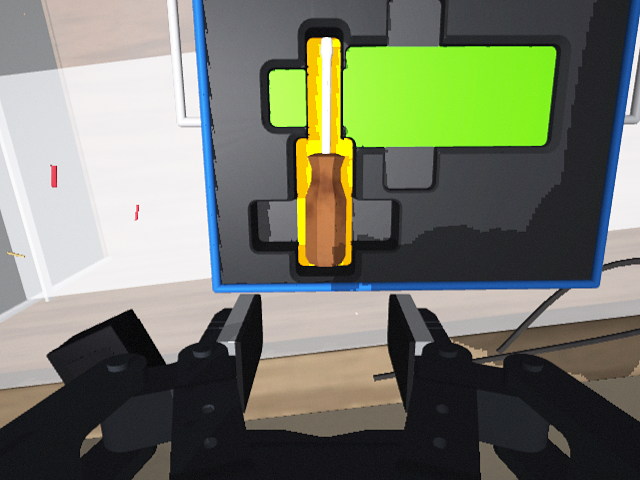

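The awl lies centred in its pocket, blade level along the slot. Now the pliers.

```bash
python3 -m pendant '[{"travel":[1.3,2.6,0],"yaw":0.02},{"travel":[2.2,4.2,0.3],"yaw":0.02},{"travel":[2.8,4.9,0.5],"yaw":0.02},{"travel":[2.9,4.9,0.5],"yaw":0.02},{"travel":[3,4.9,0.5],"yaw":0.02},{"travel":[2.9,4.4,0.5],"yaw":0.02},{"travel":[2,3,0.4],"yaw":0.02},{"travel":[0.8,1.2,0.2],"yaw":0.01}]' 7.2; python3 -m pendant '[{"travel":[0,0,0],"yaw":0},{"travel":[0,0,0],"yaw":0}]';python3 go.py 521 268 120 164.4;python3 - <<'E'
from meas import *
f=grab('wrist','w12')
E
```

```text
time: 35.12
tool_pos: [0.5217, 0.2613, 0.1251]
tool_rot: [179.5, -2.9, 164.3]
wrist_force: [1.1, -1.0, -0.7]
width: 0.0721
time: 35.38
tool_pos: [0.5202, 0.2614, 0.1235]
tool_rot: [179.6, -3.0, 164.4]
wrist_force: [0.3, -0.4, -1.0]
width: 0.0717
t 35.38 tcp [520.2 261.4 123.5] rpy [179.58  -3.01 164.37] F [ 0.3 -0.4 -1. ] w 71.7 d [ 0.8  6.6 -3.5] dyaw 0.0
0 [0.09 0.65 0.36] yaw -0.001
```

View pics/w12.png

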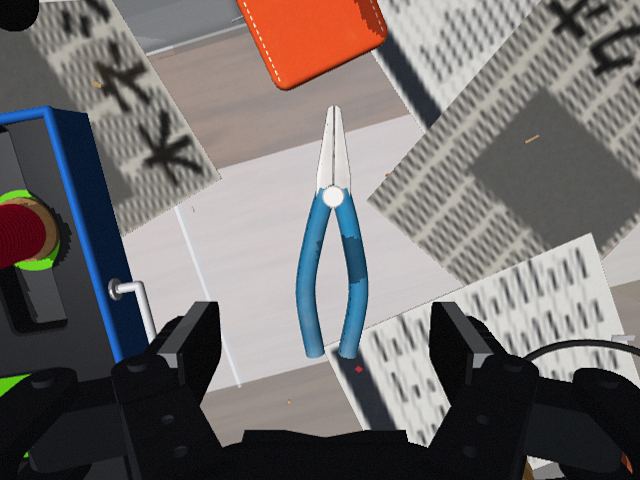

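The pliers lie ahead with jaw tips at (334,106), the pivot at (333,197) and handle ends near (315,357) and (348,357).

```bash
python3 - <<'E'
from meas import *
f=load('w12');np.set_printoptions(suppress=True,precision=1)
p=ray(f,[[331,358],[334,106],[333,197],[297,300],[368,300]],.009)*1000;d=p[0]-p[1];print(p,np.linalg.norm(d),np.degrees(np.arctan2(d[1],d[0])),'mid',p[:2].mean(0))
u=d[:2]/np.linalg.norm(d[:2]);v=np.array([-u[1],u[0]])
m=mask(f,(90,80,50),(118,255,255),(280,180,385,365));w,X=0,None
k,c=pts(f,cv2.inRange(cv2.cvtColor(f['image'],41),np.array((90,80,40)),np.array((118,255,255)))*0+m,.009);r=k*1000-p[:2,:2].mean(0);print('blue along',(r@u).min(),(r@u).max(),'across',(r@v).min(),(r@v).max())
print('width pts',(p[3:,:2]-p[:2,:2].mean(0))@np.c_[u,v])
E
python3 go.py 521.3 268 -10 164.6 4
```

```text
[[602.2 243.3   9. ]
 [441.5 289.8   9. ]
 [494.9 274.4   9. ]
 [555.1 232.7   9. ]
 [568.2 278.6   9. ]] 167.35231591986476 -16.13152925414947 mid [521.9 266.6   9. ]
blue along -33.72236716898688 82.98087367689098 across -23.999480499964804 -1.7683769211696296
width pts [[ 41.4 -23.3]
 [ 41.1  24.4]]
t 35.42 tcp [520.3 261.3 123.5] rpy [179.58  -3.02 164.35] F [-0.8 -0.4  0.7] w 71.9 d [   1.     6.7 -133.5] dyaw 0.3
0 [-0.15  0.14  3.33] yaw -0.001
1 [-0.15  0.14  3.33] yaw -0.001
2 [-0.15  0.14  3.33] yaw -0.001
3 [-0.15  0.14  3.33] yaw -0.001
```

```bash
python3 -m pendant '[{"travel":[0,0.5,1.8],"yaw":0},{"travel":[-0.2,0.1,3],"yaw":0},{"travel":[-0.2,0,3],"yaw":0},{"travel":[-0.2,0,2],"yaw":0},{"travel":[0,0,1],"yaw":0},{"travel":[0,0,0],"yaw":0},{"travel":[0,0,0],"yaw":0}]'; python3 go.py 521.8 267 -14 164.1 1; python3 tip.py
```

```text
time: 36.3
tool_pos: [0.523, 0.2651, 0.0073]
tool_rot: [179.6, -3.1, 164.0]
wrist_force: [-0.2, 0.6, 0.2]
width: 0.0721
t 36.3 tcp [523.  265.1   7.3] rpy [179.63  -3.11 164.05] F [-0.2  0.6  0.2] w 72.1 d [ -1.2   1.9 -21.3] dyaw 0.1
0 [0.05 0.13 2.13] yaw -0.001
tip z [28.9 35.5 45.7] 15201 w 0.0720093325921626 tcp [523.1 265.2   7.4]
tip z [ 8.7 34.6 45.4] 15342 w 0.0720093325921626 tcp [523.1 265.2   7.4]
```

```bash
python3 -m pendant '[{"travel":[0,0.2,0.8],"yaw":0},{"travel":[0,0,0.7],"yaw":0},{"travel":[0,0,0.4],"yaw":0},{"travel":[0,0,0.2],"yaw":0},{"travel":[0,0,0],"yaw":0}]'; python3 go.py 521.8 267 -13 164.1 1
```

```text
time: 36.98
tool_pos: [0.5235, 0.268, -0.0138]
tool_rot: [179.6, -3.0, 164.1]
wrist_force: [0.3, 0.2, -0.2]
width: 0.072
t 36.98 tcp [523.5 268.  -13.8] rpy [179.57  -2.99 164.07] F [ 0.3  0.2 -0.2] w 72.0 d [-1.7 -1.   0.8] dyaw 0.0
0 [ 0.14 -0.15 -0.07] yaw -0.001
```

```bash
python3 -m pendant '[{"travel":[0.1,-0.1,0],"yaw":0},{"travel":[0,0,0],"yaw":0},{"travel":[0,0,0],"yaw":0},{"travel":[0,0,0],"yaw":0},{"travel":[0,0,0],"yaw":0}]' 3;python3 go.py 521.8 267 -13 164.1 1; python3 tip.py
```

```text
time: 37.6
tool_pos: [0.5226, 0.2672, -0.0127]
tool_rot: [179.6, -2.9, 164.1]
wrist_force: [0.3, 0.5, 0.7]
width: 0.0379
t 37.6 tcp [522.6 267.2 -12.7] rpy [179.56  -2.94 164.06] F [0.3 0.5 0.7] w 37.9 d [-0.8 -0.2 -0.3] dyaw 0.0
0 [ 0.07 -0.04  0.04] yaw -0.001
tip z [ 7.1  9.3 17.6] 16174 w 0.03806241717126229 tcp [522.6 267.2 -12.7]
tip z [ 7.2  9.4 20.6] 15939 w 0.03806241717126229 tcp [522.6 267.2 -12.7]
```

```bash
python3 -m pendant '[{"travel":[0,0,-1],"yaw":0},{"travel":[0,0,-2.5],"yaw":0},{"travel":[0,0,-3.5],"yaw":0},{"travel":[0,0,-3],"yaw":0},{"travel":[0,0,-1],"yaw":0},{"travel":[0,0,0],"yaw":0}]';python3 go.py 572.4 -10.4 110 263.2; python3 - <<'E'
from meas import *
f=grab('wrist','w13')
s=cv2.imread('pics/w13.png');cv2.imwrite('pics/w13b.png',s[60:460,140:540])
E
```

```text
time: 38.4
tool_pos: [0.527, 0.2646, 0.1007]
tool_rot: [179.6, -3.0, 164.1]
wrist_force: [0.8, 0.6, -2.2]
width: 0.0377
t 38.4 tcp [527.  264.6 100.7] rpy [179.61  -3.04 164.06] F [ 0.8  0.6 -2.2] w 37.7 d [  45.4 -275.     9.3] dyaw 99.1
0 [-1.19 -2.52 -0.17] yaw -0.173
1 [-0.73 -2.69 -0.15] yaw -0.173
2 [-0.26 -2.77 -0.13] yaw -0.173
3 [ 0.22 -2.78 -0.1 ] yaw -0.173
4 [ 0.69 -2.7  -0.07] yaw -0.173
5 [ 1.15 -2.54 -0.05] yaw -0.173
6 [ 1.57 -2.31 -0.03] yaw -0.173
7 [ 1.94 -2.   -0.  ] yaw -0.173
8 [ 2.26 -1.64  0.02] yaw -0.173
9 [ 2.5  -1.23  0.03] yaw -0.173
```

View pics/w13b.png

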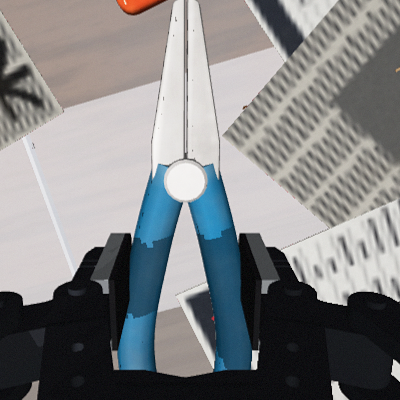

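```bash
python3 -m pendant '[{"travel":[-0.8,-1.5,-0.3],"yaw":-0.1},{"travel":[-0.7,-2.5,-0.3],"yaw":-0.15},{"travel":[-0.3,-2.6,-0.2],"yaw":-0.15},{"travel":[0.1,-2.6,-0.2],"yaw":-0.15},{"travel":[0.5,-2.6,-0.1],"yaw":-0.15},{"travel":[0.9,-2.5,0],"yaw":-0.15},{"travel":[1.3,-2.3,0],"yaw":-0.15},{"travel":[1.1,-1.4,0],"yaw":-0.1}]';python3 go.py 572.4 -10.4 110 263.2
```

```text
time: 39.45
tool_pos: [0.54, 0.0685, 0.0924]
tool_rot: [176.3, -1.7, -130.7]
wrist_force: [-0.5, 0.6, -1.6]
width: 0.0382
t 39.45 tcp [540.   68.5  92.4] rpy [ 176.26   -1.67 -130.66] F [-0.5  0.6 -1.6] w 38.2 d [ 32.4 -78.9  17.6] dyaw 33.9
0 [ 0.98 -1.87 -0.53] yaw -0.148
1 [ 1.25 -1.71 -0.52] yaw -0.148
2 [ 1.49 -1.51 -0.5 ] yaw -0.148
3 [ 1.7  -1.27 -0.47] yaw -0.148
```

```bash
python3 -m pendant '[{"travel":[0.5,-1,-0.5],"yaw":-0.07},{"travel":[0.9,-1.3,-0.5],"yaw":-0.1},{"travel":[1,-1.3,-0.5],"yaw":-0.1},{"travel":[1.1,-1.2,-0.5],"yaw":-0.1},{"travel":[1.1,-1,-0.4],"yaw":-0.1},{"travel":[0.8,-0.5,-0.2],"yaw":-0.07},{"travel":[0,0,0],"yaw":0},{"travel":[0,0,0],"yaw":0}]';python3 go.py 572.4 -10.4 110 263.2
```

```text
time: 40.45
tool_pos: [0.5661, -0.0122, 0.1016]
tool_rot: [174.9, 0.6, -98.9]
wrist_force: [-0.3, 0.2, -1.6]
width: 0.0379
t 40.45 tcp [566.1 -12.2 101.6] rpy [174.87   0.62 -98.94] F [-0.3  0.2 -1.6] w 37.9 d [6.3 1.8 8.4] dyaw 2.1
0 [-0.28 -0.51 -0.89] yaw -0.037
```

```bash
cat > plm.py <<'E'
from meas import *
f=grab('wrist','wp');P=cloud(f)*1000;np.set_printoptions(suppress=True,precision=1)
H=cv2.cvtColor(f['image'],cv2.COLOR_RGB2HSV);o=robot.get_obs();z0=o['tool_pos'][2]*1000
m=(P[...,2]>z0+5)&(P[...,2]<z0+50)&(f['image'].max(2)>70)&((H[...,1]<60)|((H[...,0]>90)&(H[...,0]<118)&(H[...,1]>80)))&(f['z_map']>0)
m=cv2.morphologyEx(m.astype(np.uint8),cv2.MORPH_OPEN,np.ones((3,3)))>0
Q=P[m];D=Q-np.array(o['tool_pos'])*1000;k=(abs(D[:,0])<30)&(abs(D[:,1])<100);Q=Q[k]
A=np.c_[Q[:,:2]-Q[:,:2].mean(0),np.ones(len(Q))];c=np.linalg.lstsq(A,Q[:,2],rcond=None)[0];print(len(Q),'slopes deg x,y',np.degrees(c[:2]),'z at mean',c[2],'mean',Q.mean(0),'min y',np.percentile(Q[:,1],1),np.percentile(Q[:,1],99))
lo=Q[Q[:,1]<Q[:,1].min()+12];print('jaw tip centre',lo.mean(0));st=cv2.imread('pics/wp.png')
cv2.imwrite('pics/wpv%d.png'%int(o['time']*100),st)
d=D[k];print('z above tcp top range',np.percentile(Q[:,2]-z0,[2,50,98]))
E
python3 plm.py; ls pics|tail -3
```

```text
23732 slopes deg x,y [-1.1  4.5] z at mean 124.87674812112185 mean [565.6 -34.2 124.9] min y -95.22264546134704 24.40150005330705
jaw tip centre [555.9 -91.9 120. ]
z above tcp top range [17.9 22.8 42.7]
wp.png
wpv4050.png
wt.png
```

```bash
python3 -c "
import cv2;s=cv2.cvtColor(__import__('numpy').load('wp.npz')['image'],4);cv2.imwrite('pics/v14.png',s)"
```

```text
(no output)
```

View pics/v14.png

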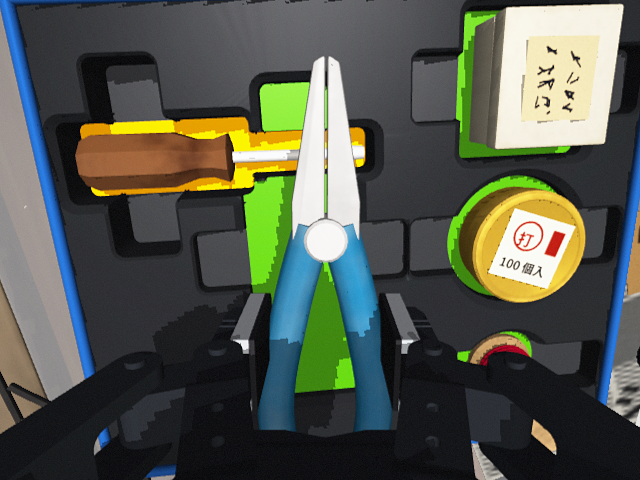

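The frame shows the awl, tin, carton and spool all home. The pliers hang over their pocket with the jaws drooping about 4°. Next I'll align and lower them in stages.

```bash
python3 -m pendant '[{"travel":[-0.5,-0.2,0.5],"yaw":-0.02},{"travel":[0,-0.3,1.5],"yaw":-0.02},{"travel":[0,-0.2,1.5],"yaw":0},{"travel":[0,-0.1,0.7],"yaw":0},{"travel":[0,0,0],"yaw":0},{"travel":[0,0,0],"yaw":0}]';python3 go.py 570.9 -8.1 22 263.2; python3 plm.py
```

```text
time: 41.25
tool_pos: [0.5704, -0.0056, 0.0546]
tool_rot: [174.8, 0.9, -96.5]
wrist_force: [-0.6, 0.4, -1.8]
width: 0.0379
t 41.25 tcp [570.4  -5.6  54.6] rpy [174.77   0.85 -96.5 ] F [-0.6  0.4 -1.8] w 37.9 d [  0.5  -2.5 -32.6] dyaw -0.3
0 [ 0.29 -0.38  3.24] yaw 0.005
23772 slopes deg x,y [-1.5  4.6] z at mean 77.86814409755533 mean [570.8 -27.4  77.9] min y -88.97935784791288 30.66568201655871
jaw tip centre [563.5 -85.7  72.8]
z above tcp top range [17.6 22.7 42.8]
```

```bash
python3 -m pendant '[{"travel":[0.25,-0.1,0.7],"yaw":0},{"travel":[0,-0.1,0.9],"yaw":0},{"travel":[0,-0.1,0.7],"yaw":0},{"travel":[0,0,0.3],"yaw":0},{"travel":[0,0,0],"yaw":0},{"travel":[0,0,0],"yaw":0}]';python3 go.py 570.9 -8.1 20 263.2
```

```text
time: 42.05
tool_pos: [0.5712, -0.0082, 0.0272]
tool_rot: [174.8, 0.8, -96.5]
wrist_force: [-0.0, -0.1, -1.2]
width: 0.0381
t 42.05 tcp [571.2  -8.2  27.2] rpy [174.83   0.84 -96.51] F [-0.  -0.1 -1.2] w 38.1 d [-0.3  0.1 -7.2] dyaw -0.3
0 [ 0.01 -0.03  0.71] yaw 0.005
```

```bash
python3 -m pendant '[{"travel":[0,0,0.3],"yaw":0},{"travel":[0,0,0.3],"yaw":0},{"travel":[0,0,0.2],"yaw":0},{"travel":[0,0,0.1],"yaw":0}]';python3 go.py 570.9 -8.1 19 263.2;python3 plm.py
```

```text
time: 42.55
tool_pos: [0.5707, -0.008, 0.0181]
tool_rot: [174.9, 0.8, -96.5]
wrist_force: [-0.8, 0.6, -2.0]
width: 0.0383
t 42.55 tcp [570.7  -8.   18.1] rpy [174.88   0.84 -96.51] F [-0.8  0.6 -2. ] w 38.3 d [ 0.2 -0.1  0.9] dyaw -0.3
0 [ 0.01 -0.01 -0.09] yaw 0.005
30231 slopes deg x,y [-0.6  4.9] z at mean 39.71576046757062 mean [571.9 -44.2  39.7] min y -107.58421207115477 27.82907407818042
jaw tip centre [ 576.1 -103.7   34.7]
z above tcp top range [15.3 21.3 40.2]
```

```bash
python3 -m pendant '[{"travel":[0,0,0.15],"yaw":0},{"travel":[0,0,0.1],"yaw":0},{"travel":[0,0,0],"yaw":0}]';python3 -m pendant '[{"travel":[0,0,0],"yaw":0},{"travel":[0,0,0],"yaw":0},{"travel":[0,0,0],"yaw":0}]' 6;python3 -m pendant '[{"travel":[0,0,-1.5],"yaw":0},{"travel":[0,0,-3],"yaw":0},{"travel":[0,0,-5],"yaw":0},{"travel":[0,0,-5],"yaw":0},{"travel":[0,0,-4],"yaw":0},{"travel":[0,0,-1],"yaw":0},{"travel":[0,0,0],"yaw":0}]'; python3 go.py 450 -300 250 263;python3 - <<'E'
from meas import *
f=grab('wrist','w15');P=cloud(f)*1000;np.set_printoptions(suppress=True,precision=1)
E
```

```text
time: 42.98
tool_pos: [0.5707, -0.0078, 0.0159]
tool_rot: [174.9, 0.8, -96.5]
wrist_force: [-0.4, -0.3, -0.7]
width: 0.038
time: 43.35
tool_pos: [0.5711, -0.008, 0.0162]
tool_rot: [175.0, 0.8, -96.5]
wrist_force: [0.6, 0.5, -0.3]
width: 0.06
time: 44.22
tool_pos: [0.5883, -0.013, 0.2219]
tool_rot: [175.1, 0.8, -96.5]
wrist_force: [0.4, -0.0, -0.2]
width: 0.0595
t 44.23 tcp [588.3 -13.  221.9] rpy [175.15   0.8  -96.51] F [ 0.4 -0.  -0.2] w 59.5 d [-138.3 -287.    28.1] dyaw -0.5
0 [ 5.01  1.79 -0.39] yaw 0.001
1 [ 5.01  1.78 -0.39] yaw 0.001
2 [ 5.01  1.77 -0.39] yaw 0.001
3 [ 5.01  1.77 -0.39] yaw 0.001
4 [ 5.02  1.76 -0.39] yaw 0.001
5 [ 5.02  1.75 -0.39] yaw 0.001
```

View pics/w15.png

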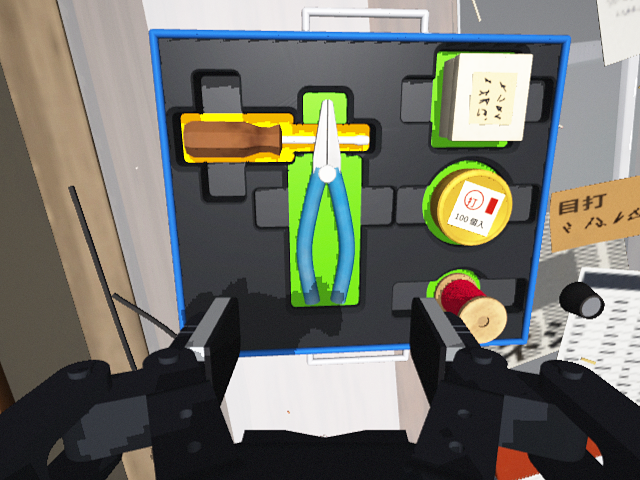

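All five parts appear seated. One last depth check before handing in.

```bash
python3 - <<'E'
from meas import *
import time
f=load('w15');P=cloud(f)*1000;np.set_printoptions(suppress=True,precision=1)
for n,q in dict(foam=(380,80),rimfoam=(250,280),jaw=(322,140),jawtip=(324,112),pivot=(328,174),hL=(306,250),hR=(345,250),hendL=(312,292),hendR=(337,294),awl=(230,140),awl_butt=(200,138),blade=(298,139),tin=(470,215),carton=(490,130),spool=(478,318)).items(): print(n,P[q[1]-1:q[1]+2,q[0]-1:q[0]+2].reshape(-1,3).mean(0))
g=grab('wrist','w16');d=cv2.absdiff(f['image'],g['image']);print('changed px',int((d.max(2)>40).sum()),robot.get_obs()['joint_velocities'])
E
```

```text
foam [ 520.3 -103.6   35. ]
rimfoam [642.6  42.1  34.7]
jaw [569.4 -64.9  38.2]
jawtip [565.6 -85.2  38.6]
pivot [568.  -38.9  42.2]
hL [592.7  20.8  40.1]
hR [560.7  25.4  39.8]
hendL [592.3  58.3  40.2]
hendR [571.4  63.5  39.6]
awl [639.3 -72.9  34.3]
awl_butt [661.4 -77.   34.6]
blade [587.4 -67.1  23.4]
tin [458.4   6.7  50.2]
carton [445.4 -58.6  58.2]
spool [464.8  83.9  77.9]
changed px 3919 [ 0.   0.5 -1.2 -0.3 -0.  -0. ]
```

```bash
python3 -m pendant '[{"travel":[0,0,0],"yaw":0},{"travel":[0,0,0],"yaw":0},{"travel":[0,0,0],"yaw":0},{"travel":[0,0,0],"yaw":0}]'; python3 -c "
from plant import order;print(order.job_done())"
```

```text
time: 44.82
tool_pos: [0.5859, -0.0124, 0.217]
tool_rot: [174.7, 0.9, -96.5]
wrist_force: [0.1, 0.0, -0.2]
width: 0.0597
the job is handed in; nothing more can be done
None
```

I packed all five parts and handed the job in at about 45 s on the robot's clock. The order was spool, wax tin, carton, awl, then pliers over the awl's blade.

**Last checks:** in the final wrist picture every part lies in its own pocket, released, with the gripper about 20 cm above the tray. The measured top heights match fully seated parts to about 2 mm, in line with the camera's usual low reading:

| Part | Measured top height |
|---|---|
| Spool | 78 mm |
| Carton | 58 mm |
| Tin | 50 mm |
| Awl handle | 34.5 mm |
| Pliers | level along their length, 38–42 mm |

**What disagreed or failed:**
- **Fingertip position:** the pad tips were 16–27 mm behind the reported TCP, not 17 mm ahead as described. The first grasp on the tin closed above it. I worked from the measured tip heights after that.
- **Tool tilt:** the tool drifted up to 5° off vertical during the moves. The pliers went in with the jaws drooping about 4° and settled flat on release.
- **Pliers width:** the jaws stopped at 38 mm on the pliers, not the 48 mm stated.
- **Stillness check:** comparing the last two frames to check that nothing moved gave 3,919 changed pixels. The arm was still sinking slightly then, so this says little. I let it settle another half second before handing in, but took no further picture.

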